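# Fit a plug-in measuring board and seat it with its levers

### The arm

A 6-joint arm with a two-finger parallel gripper is mounted at the origin on the work surface. World frame = base frame: x ahead of the robot, y to its left, z up, the work surface at z = 0. Lengths are in m, angles in rad, forces in N, time in s.
With the tool pointing down it reaches from about 0.325 to 0.9 m from the base axis. Payload 3.5 kg.
Tool frame: the origin (TCP) lies between the finger pads; the fingertips stand 14 mm ahead of it and the grasp point (between the pads) lies 5 mm behind it; y points along the fingers, x is the direction in which the jaws open and shut, and the axes are right-handed (so a half turn about y gives the same grasp; the last joint's range is limited). The gripper opens to 85 mm and grips with 20 to 120 N. Pads are 22 mm wide; open, the fingers measure 114 mm over their backs; the gripper's body (76 mm by 85 mm) begins 54 mm behind the grasp point. The pads swing forward as they close: fully open they stand 13 mm farther back than shut.
Start: joints at [1.107, 0.276, -0.026, 1.268, 0, 1.467], TCP at [0.221, 0.585, 0.245] pointing down, gripper open.
Joint ranges: [-3.12, 3.12], [-0.85, 1.88], [-1.08, 1.24], [-1.95, 2.15], [-1.57, 1.53], [-3.14, 3.14]. Speed limits (rad/s): [2.57, 2.57, 3.14, 3.14, 3.14, 3.14].

### API

Orientations are given as a unit quaternion [w, x, y, z].
In Python, from workcell import sense, get_image, job_done gives the robot as it stands.
- The arm moves only by the tool move_arm, never from a script. Its argument "deltas" is a list of rows, each an object with "travel": the shift along the world's x, y, z in units of 30 mm (1.0 is 30 mm), a list of three; "yaw": the turn about the world's z in units of 8 degrees (1.0 is 8 degrees); "claw": the opening in per cent of the stroke, from 0 (shut) to 100 (fully open). In form: [{"travel": [dx, dy, dz], "yaw": yaw, "claw": claw}, ...]. A call has 1 to 8 rows; each row shifts and turns the pose as measured when the row begins; what a row does not reach is not made up. A row lasts 1/10 s, in which the tool goes at most 50 mm and 8.59 degrees, less where a joint would pass 70% of its speed; a pose out of reach is approached as far as the arm can. A call is refused whole if a number of a shift passes 1 or a number of a turn 1, either way. A call with a gripper value outside its range is refused whole. The fingers move at their own pace and stop on an object; "grip_force" is the grip in N (left out, the last holds). Time passes only in rows, so rows that do not move let the fingers close. It gives the time, the measured TCP pose, the force and the opening at its end, in the units of the state.
- sense(): the state, without advancing time (a new reading comes with each control period).
- get_image(name): name is "side" or "top"; returns a dict with "image" (400x640x3 uint8, blue, green, red), "mtx" (3x3 intrinsics, pixels), "D" ([k1, k2, p1, p2, k3] as OpenCV has them; the pictures are not rectified), "position" and "attitude" of the camera in the world. Camera axes: x right, y up, looking along -z (the intrinsics and any distortion apply to the point x, -y, -z); pixel columns grow to the right and rows downward; lengths in m; the calibration is good to about 2 mm. A picture is of the moment at which its call begins. There is no depth.
- job_done(): hands the job in, once; it reports no verdict.
The state is a dict: "time_s": time; "joints": joint angles; "joint_vel": joint speeds; "tau": joint torques, N m; "eef_pos": TCP position; "tool_rot": TCP orientation; "wrist_force": force on the tool from outside, world axes, zero at the start; "wrist_torque": the same for the moment, N m; "finger_gap": finger opening in m.
Only numpy, scipy, OpenCV 4.12 (cv2) and the standard library are available. Lean on these libraries where they do the work, as an engineer would, in place of code of your own. Each camera call takes 0.05 s, during which the arm holds its last target. There are 200 camera calls.

### The job

Take the spare measuring board out of its black antistatic stand by the metal bar along its top, and lower it without dropping or forcing it into the empty pair of guides of the open gauge interface unit, until it stands on the connector; then let go of it. Now seat it with its two levers: swing them inward until both lie fully shut and the board is fully home. Never push the board itself into the connector, do not strain the plastic levers (stop when they come up hard), and leave the rings and the screwdriver alone.

Things in the scene. Friction and masses are not known exactly. Their poses are not given: they have to be found in the camera images.
- board_grip (a point): Centre of the 10 mm thick, 120 mm long, 12 mm high metal bar along the spare board's top edge: grip it here, across x. Board upright, green, 3 mm thick, 150 mm wide, about 0.2 kg; its lowest edge (brass contact tongue) is 84 mm below this point. x across the faces, y along the bar, z up. A 10 mm wide black lever is hinged (axis along x) at y = +70 mm (left) and y = -70 mm (right), at this height.
- lever_left (a joint): Left lever, rad: 0 = shut, arm level above the bar, pointing inward; 1.35 = fully open, arm nearly upright. Turns in the board's plane, stays where left. Free, 3 N at the pad moves it; below about 0.6 rad it draws its end of the board into the connector and resists with up to about 14 N (this is not yet its stop), then goes easier; at 0 it meets a hard stop. Its plastic breaks above 25 N.
- lever_right (a joint): Right lever (at the board's -y end), rad: mirror image of the left one; 0 = shut, 1.35 = fully open.
- left_pad (a point): Finger pad of the left lever, on the arm's outer face (upper face when shut). With the lever shut it lies 43 mm inward of the hinge and 15 mm above it. The arm is 10 mm wide, 8 mm thick and ends 9 mm beyond this point. To shut the lever, push here at right angles to the arm, from outside the board: inward first, finally down. z points out of the face.
- right_pad (a point): Finger pad of the right lever: mirror image of left_pad.
- slot (a point): Middle of the long connector's mouth, level with its top, in the empty place of the open grey unit (170 x 204 mm). x across the slot, y along it, z up. The board goes in upright, its y along this y, either way round. Standing on the sprung contacts its board_grip is 82 mm above this point; fully home, 76 mm. Pushed home without levers it would need some 50 N: too much for it. The unit's other board, seated, is 65 mm to -x.
- guide (a point): Top of the black guide at the slot's +y end (its mirror image is at the -y end, 150 mm away), 58 mm above the slot point. The guides take the board's end edges with 1 mm play each way across (flared to about 5 mm at the mouth) and 2 mm each way along the slot (flared to about 4 mm). A worker feels the board into them and follows the way it wants to go.
- rail (a point): Top of the aluminium rail beyond the slot's +y end; its mirror image is at the other end. The rails run along x, 6 mm high, tops 115 mm above the bench, inner edges 80 mm from the slot's middle. A short nose on each lever, outward of the hinge, hooks under its rail as the lever is swung in. With the lever open beyond 1.15 rad the nose passes inside the rail.
- ring_large_center (a point): Large steel setting ring lying on the bench (60 mm across, 22 mm high), to be left alone; the point is on its axis, half-way up.
- ring_small_center (a point): Small steel setting ring (42 mm across, 16 mm high), to be left alone; the point is on its axis, half-way up.
- screwdriver_grip (a point): Screwdriver 170 mm long with a black handle, lying on the bench, to be left alone; the point is in its handle.

How it is judged:
By the outcome, as a careful person would: the job done as asked, in the order asked, and still so for the second after the job is handed in, with the robot touching nothing.
It also fails if it takes over 70 s, if anything falls off the work surface, if the arm or the gripper's body presses on something with over 40 N, if the wrist force passes 120 N, or if a joint passes its speed limit or range.

## Working session

There is one attempt and no reset: what is moved stays moved. The work goes in short steps, Python scripts to look and compute and a tool call to move; the robot and the scene stay as the last step left them, time stands still between calls to the robot, and variables do not carry over. Pictures are saved under pics/ and viewed, about 8 in all and at most 12, crops included, and the job is handed in when it is done.

Besides the shell and the picture viewer there is one more tool, called after ">>>" by a JSON object that holds its "method" and its "body", one argument or row to a line. move_arm: Moves the arm, as the interface text tells. Its arguments: {"type":"object","properties":{"deltas":{"type":"array","items":{"type":"object","properties":{"travel":{"type":"array","items":{"type":"number"}},"yaw":{"type":"number"},"claw":{"type":"number"}}}},"grip_force":{"type":"number"}},"required":["deltas"]}

```bash
mkdir -p pics; cat > h.py <<'E'
import numpy as np,cv2
from scipy.spatial.transform import Rotation as R
from workcell import sense,get_image,job_done
def rot(q): return R.from_quat([q[1],q[2],q[3],q[0]]).as_matrix()
def ray(d,uv):
    p=cv2.undistortPoints(np.array([[uv]],float),d["mtx"],d["D"])[0,0]
    v=rot(d["attitude"])@np.array([p[0],-p[1],-1]); return np.array(d["position"]),v/np.linalg.norm(v)
def onz(d,uv,z):
    o,v=ray(d,uv); return o+v*(z-o[2])/v[2]
def proj(d,P):
    c=rot(d["attitude"]).T@(np.atleast_2d(P)-d["position"]).T
    return cv2.projectPoints(np.stack([c[0],-c[1],-c[2]],1),np.zeros(3),np.zeros(3),d["mtx"],np.array(d["D"],float))[0][:,0]
def two(d1,u1,d2,u2):
    (a,v),(b,w)=ray(d1,u1),ray(d2,u2)
    s=np.linalg.lstsq(np.stack([v,-w],1),b-a,rcond=None)[0]
    return (a+v*s[0]+b+w*s[1])/2, np.linalg.norm(a+v*s[0]-b-w*s[1])
E
python3 - <<'E'
from h import *
import pickle
for n in("top","side"):
    d=get_image(n); d={k:np.array(v) for k,v in d.items()}
    pickle.dump(d,open(n+".pkl","wb")); cv2.imwrite(f"pics/{n}0.png",d["image"]); print(n,d["position"],rot(d["attitude"]).round(2).tolist(),d["mtx"].tolist(),d["D"])
s=sense(); print(s)
E
```

```text
top [0.48407168 0.00623678 1.05046988] [[0.01, 1.0, -0.1], [-1.0, 0.01, -0.02], [-0.02, 0.1, 1.0]] [[508.84930922983256, 0.0, 320.028979061706], [0.0, 508.84930922983256, 198.07573122857616], [0.0, 0.0, 1.0]] [0.0506071 0.        0.        0.        0.       ]
side [ 0.30121838 -0.47303829  0.69713614] [[0.87, 0.36, -0.34], [-0.49, 0.64, -0.59], [0.01, 0.68, 0.73]] [[455.8070972006323, 0.0, 313.2024079591291], [0.0, 455.8070972006323, 204.4484528722053], [0.0, 0.0, 1.0]] [-0.10542396  0.          0.          0.          0.        ]
{'time_s': 0.1, 'joints': array([ 1.10658569e+00,  2.77104541e-01, -2.77371282e-02,  1.26798761e+00,
        1.15350701e-05,  1.46734087e+00]), 'joint_vel': array([-6.91410774e-05, -2.45729827e-03,  5.14201350e-03,  1.37068935e-03,
        3.33984715e-04,  1.56640984e-03]), 'tau': array([ 2.35941025e-04, -4.46707535e+01,  2.96128553e+01,  8.46575625e-03,
       -5.59978798e-05, -8.84086777e-07]), 'eef_pos': array([0.22035119, 0.58415409, 0.24424503]), 'tool_rot': array([-0.58124624,  0.58193024,  0.40155509, -0.40281946]), 'wrist_force': array([ 0.0182668 , -0.34801092,  0.1269314 ]), 'wrist_torque': array([ 0.03583391,  0.00578801, -0.02924724]), 'finger_gap': 0.08555227404129773}
```

View pics/top0.png

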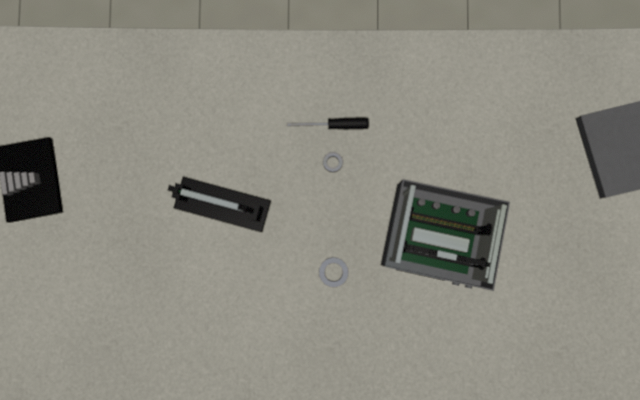

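View pics/side0.png

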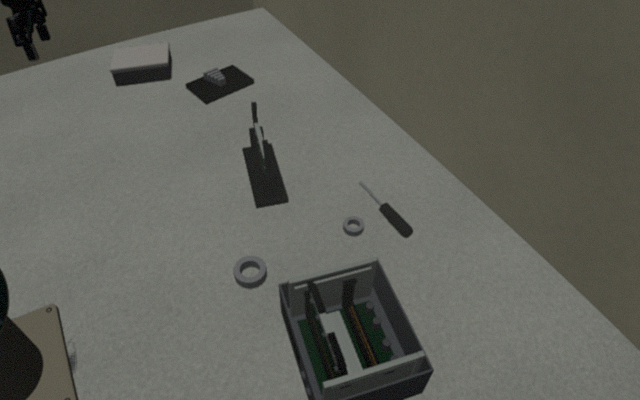

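```bash
python3 - <<'E'
from h import *
import pickle
t=pickle.load(open("top.pkl","rb"))["image"];s=pickle.load(open("side.pkl","rb"))["image"]
def c(i,x,y,w,h,W,H): 
    o=cv2.resize(i[y:y+h,x:x+w],(W,H),interpolation=cv2.INTER_CUBIC); return np.clip(o.astype(float)*1.6,0,255).astype(np.uint8)
a=np.hstack([c(t,160,165,120,75,480,300),c(s,230,95,80,75,320,300)])
b=np.hstack([c(t,375,175,140,120,350,300),c(s,275,255,180,120,450,300)])
cv2.imwrite("pics/c1.png",np.vstack([a,b]))
E
```

```text
(no output)
```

View pics/c1.png

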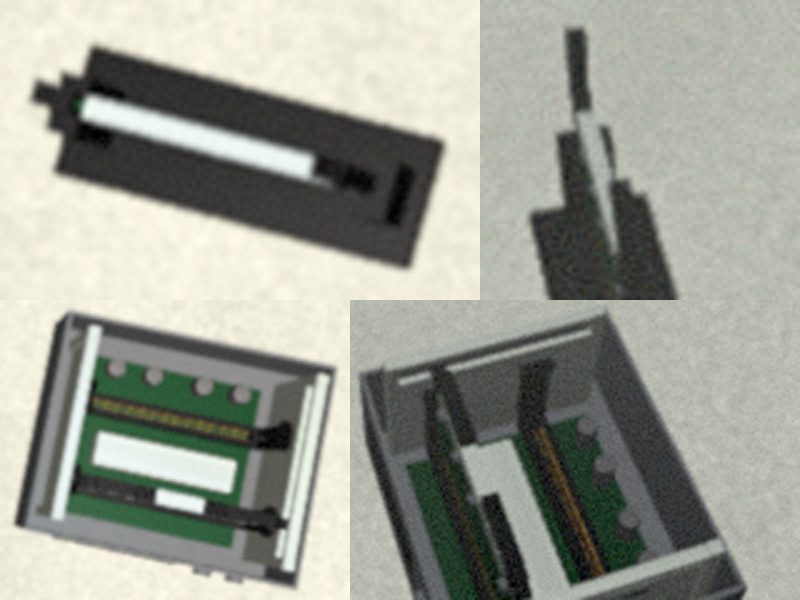

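```bash
python3 - <<'E'
from h import *
import pickle
T=pickle.load(open("top.pkl","rb"));S=pickle.load(open("side.pkl","rb"))
def blobs(d,m,box,name,amin=30):
    x,y,w,h=box; mm=np.zeros(m.shape,np.uint8); mm[y:y+h,x:x+w]=m[y:y+h,x:x+w]
    n,l,st,c=cv2.connectedComponentsWithStats(mm)
    for i in range(1,n):
        if st[i,4]<amin: continue
        p=np.argwhere(l==i)[:,::-1].astype(np.float32)
        r=cv2.minAreaRect(p); e=cv2.PCACompute2(p,None)[1][0]; q=(p-p.mean(0))@e
        print(name,st[i,4],"c",c[i].round(1),"size",np.round(r[1],1),"ends",(p.mean(0)+e*(q.min()-.5)).round(1),(p.mean(0)+e*(q.max()+.5)).round(1))
for n,d,bx in(("top",T,[(165,170,115,70),(375,170,140,130)]),("side",S,[(235,95,60,115),(275,255,165,145)])):
    im=d["image"].astype(int); hsv=cv2.cvtColor(d["image"],cv2.COLOR_BGR2HSV)
    print(n,"bench gray",im[300,200],[im[200,210] if n=="top" else im[135,260]])
    for k,b in enumerate(bx):
        thr=150 if n=="top" else 120
        blobs(d,((im.min(2)>thr)).astype(np.uint8),b,n+" white%d"%k)
    br=((im[...,2]-im[...,0]>18)&(im[...,2]>im[...,1]+3)).astype(np.uint8)
    blobs(d,br,bx[1],n+" brown",20)
E
```

```text
top bench gray [144 155 156] [array([153, 154, 149])]
side bench gray [114 121 117] [array([106, 111, 107])]
side brown 159 c [363.4 337. ] size [63.2  4.2] ends [350.5 305.7] [375. 365.]
```

```bash
cat >> h.py <<'E'
def blobs(m,box,name,amin=30,amax=3000):
    x,y,w,h=box; mm=np.zeros(m.shape,np.uint8); mm[y:y+h,x:x+w]=m[y:y+h,x:x+w]
    n,l,st,c=cv2.connectedComponentsWithStats(mm,connectivity=4); out=[]
    for i in range(1,n):
        if not amin<st[i,4]<amax: continue
        p=np.argwhere(l==i)[:,::-1].astype(np.float32)
        r=cv2.minAreaRect(p); e=cv2.PCACompute2(p,None)[1][0]; q=(p-p.mean(0))@e
        a=p.mean(0)+e*(q.min()-.5); b=p.mean(0)+e*(q.max()+.5); out.append((st[i,4],a,b))
        print(name,st[i,4],"c",c[i].round(1),"size",np.round(r[1],1),"ends",a.round(1),b.round(1))
    return out
E
python3 - <<'E'
from h import *
import pickle
T=pickle.load(open("top.pkl","rb"));S=pickle.load(open("side.pkl","rb"))
for n,d,bx,thr in(("top",T,[(165,170,115,70),(375,170,140,130)],105),("side",S,[(235,95,60,115),(275,255,165,145)],85)):
    im=d["image"].astype(int)
    for k,b in enumerate(bx): blobs((im.min(2)>thr).astype(np.uint8),b,n+" white%d"%k)
    br=((im[...,2]-im[...,0]>14)&(im[...,2]>im[...,1])).astype(np.uint8)
    blobs(br,bx[1],n+" brown",8)
    if n=="top": print(im[218:224,430:445].tolist()[3][:4], im[189:210,200].tolist()[::2])
    else: print(im[122:130:2,250:268:2].min(2))
E
```

```text
top white0 335 c [208.9 198.9] size [58.5  5.8] ends [180.2 191.1] [237.6 206.7]
top white1 373 c [405.  223.7] size [ 5.2 78.8] ends [413.  184.5] [397.1 262.7]
top white1 581 c [495.3 243. ] size [ 8.2 78.6] ends [502.5 204. ] [488.1 282.3]
top white1 730 c [440.2 239.5] size [56.2 13. ] ends [412.4 233.4] [468.3 245.6]
top white1 109 c [446.6 255.1] size [18.8  5.7] ends [437.1 252.9] [456.5 257.3]
top brown 104 c [442.4 220.8] size [63.6  1.6] ends [411.5 214.2] [474.6 227.8]
[[37, 57, 57], [37, 62, 63], [38, 62, 56], [40, 63, 58]] [[28, 28, 30], [30, 28, 29], [80, 82, 79], [149, 151, 146], [152, 155, 149], [126, 128, 123], [39, 39, 39], [32, 31, 32], [34, 35, 34], [29, 30, 31], [33, 33, 35]]
side white1 103 c [341.5 275.1] size [ 2.  57.7] ends [313.6 282.5] [370.4 267.5]
side white1 1545 c [353.2 350.6] size [ 71.6 105. ] ends [312.9 323. ] [403.4 384.9]
side brown 214 c [363.2 336.9] size [63.2  4.6] ends [350.2 305.8] [375. 365.]
[[110 100  44  58 102 109 108 105 110]
 [111 103  86 103 107 108 108 106 109]
 [106 105  74 105 103  75  96 114 107]
 [ 60  50  54 102 108  60  72 117 110]]
```

```bash
python3 - <<'E'
from h import *
import pickle
T=pickle.load(open("top.pkl","rb"));S=pickle.load(open("side.pkl","rb"))
for n,a,b in(("conn +y",(411.5,214.2),(350.2,305.8)),("conn -y",(474.6,227.8),(375,365)),("bar +y end",(180.2,191.1),(256.7,122.8))):
    p,g=two(T,a,S,b); print(n,p.round(4),"gap",g.round(4))
for z in(.03,.035,.04): print(z,onz(T,(411.5,214.2),z).round(4),onz(T,(474.6,227.8),z).round(4),onz(S,(350.2,305.8),z).round(4),onz(S,(375,365),z).round(4))
for z in(.09,.095,.1,.105): 
    a,b=onz(T,(180.2,191.1),z),onz(T,(237.6,206.7),z); print(z,a.round(4),b.round(4),"len",np.linalg.norm(a-b).round(4),np.degrees(np.arctan2(-(b-a)[0],-(b-a)[1])).round(2), onz(S,(256.7,122.8),z).round(4))
for e in((413,184.5),(397.1,262.7),(502.5,204),(488.1,282.3),(405,223.7),(495.3,243)): print("rail",onz(T,e,.115).round(4))
print(onz(S,(313.6,282.5),.112),onz(S,(370.4,267.5),.112))
E
```

```text
conn +y [ 0.5533 -0.1609  0.0246] gap 0.0007
conn -y [ 0.524  -0.2771  0.0504] gap 0.0057
bar +y end [0.5899 0.2851 0.0977] gap 0.0033
0.03 [ 0.5532 -0.1602  0.03  ] [ 0.5274 -0.2844  0.03  ] [ 0.5509 -0.1633  0.03  ] [ 0.5283 -0.2698  0.03  ]
0.035 [ 0.5529 -0.1594  0.035 ] [ 0.5272 -0.2829  0.035 ] [ 0.549  -0.1656  0.035 ] [ 0.5266 -0.2713  0.035 ]
0.04 [ 0.5525 -0.1586  0.04  ] [ 0.527  -0.2815  0.04  ] [ 0.5472 -0.168   0.04  ] [ 0.5249 -0.2728  0.04  ]
0.09 [0.5892 0.288  0.09  ] [0.5604 0.1782 0.09  ] len 0.1135 14.71 [0.5952 0.2943 0.09  ]
0.095 [0.5886 0.2865 0.095 ] [0.56   0.1773 0.095 ] len 0.1129 14.71 [0.5927 0.288  0.095 ]
0.1 [0.5881 0.285  0.1   ] [0.5596 0.1764 0.1   ] len 0.1123 14.71 [0.5903 0.2817 0.1   ]
0.105 [0.5876 0.2836 0.105 ] [0.5592 0.1755 0.105 ] len 0.1117 14.71 [0.5879 0.2753 0.105 ]
rail [ 0.6023 -0.1495  0.115 ]
rail [ 0.459  -0.1196  0.115 ]
rail [ 0.5677 -0.3112  0.115 ]
rail [ 0.4263 -0.2819  0.115 ]
rail [ 0.5299 -0.1344  0.115 ]
rail [ 0.4967 -0.2965  0.115 ]
[ 0.4934692  -0.13991465  0.112     ] [ 0.58446444 -0.1592683   0.112     ]
```

```bash
python3 - <<'E'
from h import *
s=sense(); M=rot(s["tool_rot"]); print(M.round(3), np.degrees(np.arctan2(M[1,0],M[0,0])))
print((np.array([.5731,.2276,.2])-s["eef_pos"])/.03)
E
```

```text
[[ 0.353 -0.001 -0.936]
 [ 0.936 -0.002  0.353]
 [-0.002 -1.     0.   ]] 69.33026268642877
[ 11.75829359 -11.88513633  -1.47483432]
```

>>> {"method": "move_arm", "body": {
  "deltas": [
    {"travel":[1,-1,0],"yaw":-1,"claw":100},
    {"travel":[1,-1,0],"yaw":-1,"claw":100},
    {"travel":[1,-1,0],"yaw":-1,"claw":100},
    {"travel":[1,-1,0],"yaw":-1,"claw":100},
    {"travel":[1,-1,0],"yaw":-1,"claw":100},
    {"travel":[1,-1,0],"yaw":-1,"claw":100},
    {"travel":[1,-1,0],"yaw":-1,"claw":100},
    {"travel":[1,-1,0],"yaw":-1,"claw":100}
  ]
}}

```text
time_s: 0.9
eef_pos: [0.4615, 0.3369, 0.2395]
tool_rot: [-0.707, 0.707, 0.018, -0.024]
wrist_force: [-0.2, 0.2, -0.3]
finger_gap: 0.0855
```

```bash
cat > to.py <<'E'
import sys
from h import *
s=sense(); M=rot(s["tool_rot"]); a=list(map(float,sys.argv[1:]))
y=np.degrees(np.arctan2(M[1,0],M[0,0])); print("t",s["time_s"],"pos",s["eef_pos"].round(4),"yaw",y.round(2),"F",s["wrist_force"].round(1),"gap",round(s["finger_gap"],4),"q",s["joints"].round(2))
if a: print("units",((np.array(a[:3])-s["eef_pos"])/.03).round(2),"yaw",round((a[3]-y)/8,2))
E
python3 to.py .5731 .2276 .2 -14.7
```

```text
t 0.9 pos [0.4615 0.3369 0.2395] yaw 3.41 F [-0.2  0.2 -0.3] gap 0.0855 q [ 0.52  0.19 -0.15  1.24  0.    2.03]
units [ 3.72 -3.64 -1.32] yaw -2.26
```

>>> {"method": "move_arm", "body": {
  "deltas": [
    {"travel":[1,-1,0],"yaw":-1,"claw":60},
    {"travel":[1,-1,0],"yaw":-1,"claw":60},
    {"travel":[1,-1,0],"yaw":-0.26,"claw":60},
    {"travel":[0.7,-0.6,-0.5],"yaw":0,"claw":60},
    {"travel":[0,0,-0.5],"yaw":0,"claw":60},
    {"travel":[0,0,0],"yaw":0,"claw":60}
  ]
}}

```text
time_s: 1.5
eef_pos: [0.5794, 0.2178, 0.206]
tool_rot: [-0.7, 0.7, -0.102, 0.096]
wrist_force: [0.0, -0.1, 0.1]
finger_gap: 0.0513
```

```bash
python3 to.py .5731 .2276 .088 -14.7; python3 - <<'E'
from h import *
T=get_image("top");S=get_image("side")
def c(i,x,y,w,h,W,H): 
    o=cv2.resize(i[y:y+h,x:x+w],(W,H),interpolation=cv2.INTER_CUBIC); return np.clip(o.astype(float)*1.6,0,255).astype(np.uint8)
cv2.imwrite("pics/c2.png",np.hstack([c(T["image"],150,140,130,110,450,400),c(S["image"],215,40,100,115,350,400)]))
E
```

```text
t 1.5 pos [0.5794 0.2178 0.206 ] yaw -16.1 F [ 0.  -0.1  0.1] gap 0.0513 q [ 0.25  0.29 -0.09  1.2   0.    2.11]
units [-0.21  0.33 -3.93] yaw 0.18
```

View pics/c2.png

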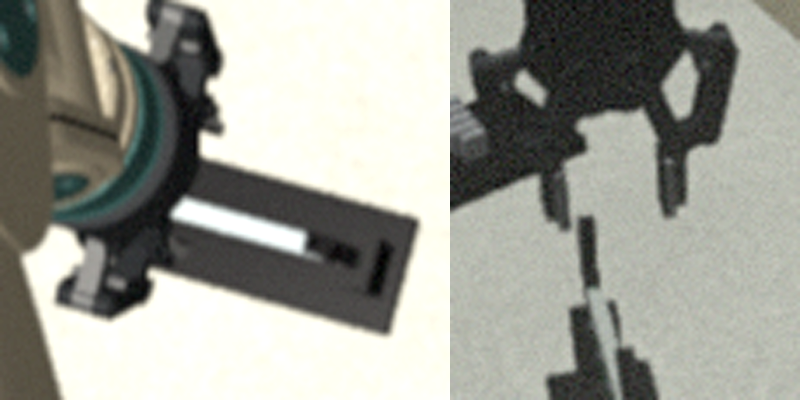

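>>> {"method": "move_arm", "body": {
  "deltas": [
    {"travel":[-0.2,0.3,-1],"yaw":0.2,"claw":60},
    {"travel":[0,0,-1],"yaw":0,"claw":60},
    {"travel":[0,0,-1],"yaw":0,"claw":55},
    {"travel":[0,0,-0.6],"yaw":0,"claw":55},
    {"travel":[0,0,0],"yaw":0,"claw":55}
  ]
}}

```text
time_s: 2.1
eef_pos: [0.5748, 0.2333, 0.1041]
tool_rot: [0.704, -0.7, 0.084, -0.087]
wrist_force: [-0.8, -0.9, 0.2]
finger_gap: 0.0467
```

```bash
python3 to.py .5731 .2276 .087 -14.7
```

```text
t 2.1 pos [0.5748 0.2333 0.1041] yaw -13.97 F [-0.8 -0.9  0.2] gap 0.0467 q [ 0.28  0.37 -0.21  0.98  0.    2.09]
units [-0.06 -0.19 -0.57] yaw -0.09
```

>>> {"method": "move_arm", "body": {
  "deltas": [
    {"travel":[-0.06,-0.2,-0.55],"yaw":-0.1,"claw":50},
    {"travel":[0,0,0],"yaw":0,"claw":50},
    {"travel":[0,0,0],"yaw":0,"claw":30},
    {"travel":[0,0,0],"yaw":0,"claw":20},
    {"travel":[0,0,0],"yaw":0,"claw":0},
    {"travel":[0,0,0],"yaw":0,"claw":0},
    {"travel":[0,0,0],"yaw":0,"claw":0},
    {"travel":[0,0,0],"yaw":0,"claw":0}
  ],
  "grip_force": 40
}}

```text
time_s: 2.9
eef_pos: [0.5759, 0.2316, 0.0958]
tool_rot: [0.705, -0.698, 0.085, -0.094]
wrist_force: [0.1, 1.4, -1.9]
finger_gap: 0.009
```

```bash
python3 to.py .5731 .2276 .087 -14.7
```

```text
t 2.9 pos [0.5759 0.2316 0.0958] yaw -14.5 F [ 0.1  1.4 -1.9] gap 0.009 q [ 0.28  0.37 -0.23  0.95  0.    2.1 ]
units [-0.09 -0.13 -0.29] yaw -0.03
```

>>> {"method": "move_arm", "body": {
  "deltas": [
    {"travel":[0,0,0],"yaw":0,"claw":0},
    {"travel":[0,0,0.3],"yaw":0,"claw":0},
    {"travel":[0,0,0.5],"yaw":0,"claw":0},
    {"travel":[0,0,0.7],"yaw":0,"claw":0},
    {"travel":[0,0,0.8],"yaw":0,"claw":0},
    {"travel":[0,0,0.8],"yaw":0,"claw":0},
    {"travel":[0,0,0.8],"yaw":0,"claw":0}
  ]
}}

```text
time_s: 3.6
eef_pos: [0.5726, 0.2297, 0.2139]
tool_rot: [0.703, -0.699, 0.088, -0.091]
wrist_force: [0.8, -0.4, -2.7]
finger_gap: 0.0094
```

```bash
python3 to.py .5400 -.222 .28 -11.8
```

```text
t 3.6 pos [0.5726 0.2297 0.2139] yaw -14.54 F [ 0.8 -0.4 -2.7] gap 0.0094 q [ 0.28  0.27 -0.1   1.19  0.    2.1 ]
units [ -1.09 -15.06   2.2 ] yaw 0.34
```

>>> {"method": "move_arm", "body": {
  "deltas": [
    {"travel":[0,-0.5,0.6],"yaw":0,"claw":0},
    {"travel":[0,-0.8,0.3],"yaw":0,"claw":0},
    {"travel":[0,-1,0],"yaw":0,"claw":0},
    {"travel":[0,-1,0],"yaw":0,"claw":0},
    {"travel":[0,-1,0],"yaw":0,"claw":0},
    {"travel":[0,-1,0],"yaw":0,"claw":0},
    {"travel":[0,-1,0],"yaw":0,"claw":0},
    {"travel":[-0.1,-1,0],"yaw":0.1,"claw":0}
  ]
}}

```text
time_s: 4.4
eef_pos: [0.5736, 0.0074, 0.255]
tool_rot: [0.706, -0.698, 0.073, -0.09]
wrist_force: [1.3, -0.4, -1.7]
finger_gap: 0.0089
```

>>> {"method": "move_arm", "body": {
  "deltas": [
    {"travel":[-0.2,-1,0],"yaw":0.1,"claw":0},
    {"travel":[-0.2,-1,0],"yaw":0.1,"claw":0},
    {"travel":[-0.2,-1,0],"yaw":0.1,"claw":0},
    {"travel":[-0.2,-1,0],"yaw":0,"claw":0},
    {"travel":[-0.2,-1,0],"yaw":0,"claw":0},
    {"travel":[0,-0.5,0],"yaw":0,"claw":0},
    {"travel":[0,0,0],"yaw":0,"claw":0},
    {"travel":[0,0,0],"yaw":0,"claw":0}
  ]
}}

```text
time_s: 5.2
eef_pos: [0.542, -0.1681, 0.2605]
tool_rot: [0.707, -0.7, 0.057, -0.079]
wrist_force: [0.4, 0.2, -2.4]
finger_gap: 0.0086
```

```bash
python3 to.py .5400 -.222 .22 -11.8
```

```text
t 5.2 pos [ 0.542  -0.1681  0.2605] yaw -11.07 F [ 0.4  0.2 -2.4] gap 0.0086 q [-0.42  0.15 -0.15  1.24  0.02  1.34]
units [-0.07 -1.8  -1.35] yaw -0.09
```

>>> {"method": "move_arm", "body": {
  "deltas": [
    {"travel":[-0.05,-0.9,-0.3],"yaw":-0.1,"claw":0},
    {"travel":[0,-0.9,-0.5],"yaw":0,"claw":0},
    {"travel":[0,0,-0.5],"yaw":0,"claw":0},
    {"travel":[0,0,0],"yaw":0,"claw":0},
    {"travel":[0,0,0],"yaw":0,"claw":0}
  ]
}}

```text
time_s: 5.7
eef_pos: [0.543, -0.2179, 0.2224]
tool_rot: [0.708, -0.699, 0.058, -0.082]
wrist_force: [-0.2, 0.2, -1.5]
finger_gap: 0.0089
```

```bash
python3 to.py .5400 -.222 .21 -11.8;  python3 - <<'E'
from h import *
import pickle
T=get_image("top");S=get_image("side")
pickle.dump({k:np.array(v) for k,v in T.items()},open("top1.pkl","wb"));pickle.dump({k:np.array(v) for k,v in S.items()},open("side1.pkl","wb"))
def c(i,x,y,w,h,W,H): 
    o=cv2.resize(i[y:y+h,x:x+w],(W,H),interpolation=cv2.INTER_CUBIC); return np.clip(o.astype(float)*1.6,0,255).astype(np.uint8)
cv2.imwrite("pics/c3.png",np.hstack([c(T["image"],370,160,160,150,400,375),c(S["image"],250,170,200,188,400,375)]))
E
```

```text
t 5.7 pos [ 0.543  -0.2179  0.2224] yaw -11.42 F [-0.2  0.2 -1.5] gap 0.0089 q [-0.5   0.2  -0.17  1.17  0.02  1.27]
units [-0.1  -0.14 -0.41] yaw -0.05
```

View pics/c3.png

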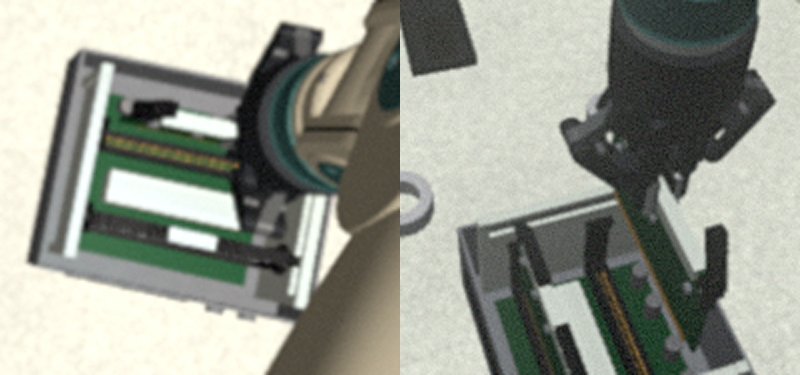

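```bash
python3 - <<'E'
from h import *
import pickle
T=pickle.load(open("top1.pkl","rb"));S=pickle.load(open("side1.pkl","rb"))
im=T["image"].astype(int); o=blobs((im.min(2)>105).astype(np.uint8),(425,195,40,30),"bar",30)
s=sense(); p=s["eef_pos"]; th=np.radians(-11.8)
U=np.array([np.cos(th),np.sin(th),0]); V=np.array([-np.sin(th),np.cos(th),0])
print("tcp u,v",p@U,p@V)
for a in o:
    for z in(.218,.226):
        A,B=onz(T,a[1],z),onz(T,a[2],z); print(z,"u",A@U,B@U,"v",A@V,B@V)
for e in((411.5,214.2),(474.6,227.8)):
    A=onz(T,e,.03); print("conn u,v",A@U,A@V)
# side: brown tongue of held board
i2=S["image"].astype(int); br=((i2[...,2]-i2[...,0]>14)&(i2[...,2]>i2[...,1])).astype(np.uint8)
q=blobs(br,(340,250,70,100),"tongue",15)
q2=blobs((i2.min(2)>85).astype(np.uint8),(360,240,60,75),"barS",30)
def onplane(d,uv,n,c):
    o,v=ray(d,uv); return o+v*(c-o@n)/(v@n)
for a in q+q2:
    for e in a[1:]:
        X=onplane(S,e,U,p@U); print("uvz",(X@U).round(4),(X@V).round(4),X[2].round(4))
# rail profile on top image 0, along V through rail middles
T0=pickle.load(open("top.pkl","rb"))["image"]
for u in(.545,.60):
    g=np.arange(-.21,-.0,.0015); P=np.array([U*u+V*k+[0,0,.115] for k in g]); w=proj(T,P).astype(np.float32)
    val=cv2.remap(T0,w[None,:,0],w[None,:,1],cv2.INTER_LINEAR)[0].min(1)
    print(u,[(round(k*1000,1),int(x)) for k,x in zip(g,val) if -.2<k<-.165 or -.045<k<-.005])
E
```

```text
bar 184 c [450.6 209.4] size [29.4  7.1] ends [434.7 206.7] [464.7 211.8]
tcp u,v 0.5759716655419904 -0.10214460392295033
0.218 u 0.5755564765460246 0.5778547009861146 v -0.050621658372479915 -0.09943348874920875
0.226 u 0.5745667480837051 0.5768428866850334 v -0.049125220928941116 -0.09746797169945176
conn u,v 0.57429182673084 -0.04368827779380352
conn u,v 0.5744165797753524 -0.1704980303950891
tongue 147 c [376.  306.9] size [72.5  2.2] ends [360.5 273.7] [391.6 340.3]
tongue 181 c [359.4 328. ] size [47.4  4.8] ends [349.9 305.5] [368.7 350.1]
barS 1525 c [403.7 275.3] size [73. 40.] ends [404.8 240. ] [402.4 314.1]
uvz 0.576 -0.0603 0.141
uvz 0.576 -0.1723 0.1418
uvz 0.576 -0.0395 0.0168
uvz 0.576 -0.1249 0.0167
uvz 0.576 -0.1465 0.323
uvz 0.576 -0.1777 0.2201
0.545 [(np.float64(-199.5), 102), (np.float64(-198.0), 82), (np.float64(-196.5), 89), (np.float64(-195.0), 112), (np.float64(-193.5), 135), (np.float64(-192.0), 145), (np.float64(-190.5), 145), (np.float64(-189.0), 136), (np.float64(-187.5), 122), (np.float64(-186.0), 119), (np.float64(-184.5), 129), (np.float64(-183.0), 13
[... 1560 characters left out ...]
.float64(-166.5), 54), (np.float64(-45.0), 87), (np.float64(-43.5), 87), (np.float64(-42.0), 87), (np.float64(-40.5), 87), (np.float64(-39.0), 85), (np.float64(-37.5), 83), (np.float64(-36.0), 82), (np.float64(-34.5), 82), (np.float64(-33.0), 82), (np.float64(-31.5), 82), (np.float64(-30.0), 86), (np.float64(-28.5), 99), (np.float64(-27.0), 121), (np.float64(-25.5), 139), (np.float64(-24.0), 144), (np.float64(-22.5), 144), (np.float64(-21.0), 136), (np.float64(-19.5), 118), (np.float64(-18.0), 88), (np.float64(-16.5), 65), (np.float64(-15.0), 57), (np.float64(-13.5), 59), (np.float64(-12.0), 62), (np.float64(-10.5), 63), (np.float64(-9.0), 65), (np.float64(-7.5), 72), (np.float64(-6.0), 80)]
```

```bash
python3 - <<'E'
from h import *
import pickle
T=pickle.load(open("top1.pkl","rb"));S=pickle.load(open("side1.pkl","rb"))
def c(i,x,y,w,h,W,H): 
    o=cv2.resize(i[y:y+h,x:x+w],(W,H),interpolation=cv2.INTER_CUBIC); return np.clip(o.astype(float)*2,0,255).astype(np.uint8)
cv2.imwrite("pics/c4.png",np.hstack([c(S["image"],345,250,80,110,436,600),c(T["image"],412,190,60,100,360,600)]))
E
```

```text
(no output)
```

View pics/c4.png

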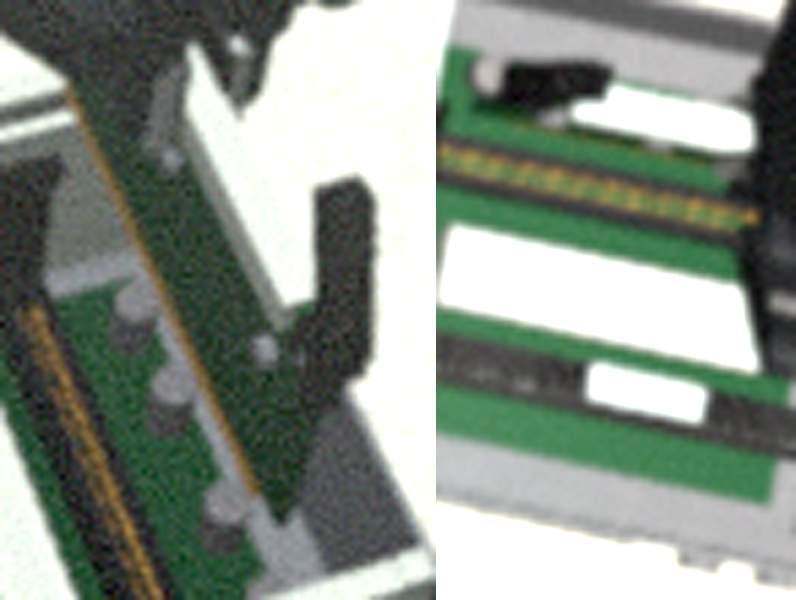

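```bash
python3 - <<'E'
from h import *
import pickle
S=pickle.load(open("side1.pkl","rb"))
th=np.radians(-11.8)
U=np.array([np.cos(th),np.sin(th),0]); V=np.array([-np.sin(th),np.cos(th),0])
for n,e in(("bar near top",(399.7,305)),("board corner",(396.9,345.8)),("tongue near",(391.6,340.3)),("left-mouth",(0,0))):
    for u in(.574,.576,.578):
        o,v=ray(S,e); X=o+v*(u-o@U)/(v@U); print(n,u,(X@V).round(4),X[2].round(4))
E
python3 to.py
```

```text
bar near top 0.574 -0.1705 0.2304
bar near top 0.576 -0.168 0.2253
bar near top 0.578 -0.1654 0.2202
board corner 0.574 -0.1881 0.158
board corner 0.576 -0.1857 0.1521
board corner 0.578 -0.1834 0.1462
tongue near 0.574 -0.1748 0.1479
tongue near 0.576 -0.1723 0.1419
tongue near 0.578 -0.1698 0.1359
left-mouth 0.574 -0.9599 0.8804
left-mouth 0.576 -0.966 0.8824
left-mouth 0.578 -0.9721 0.8844
t 5.8 pos [ 0.5429 -0.2178  0.2226] yaw -11.41 F [-0.  -0.6 -1.9] gap 0.0089 q [-0.5   0.2  -0.17  1.17  0.02  1.27]
```

>>> {"method": "move_arm", "body": {
  "deltas": [
    {"travel":[-0.05,0.03,-0.4],"yaw":-0.05,"claw":0},
    {"travel":[0,0,-0.5],"yaw":0,"claw":0},
    {"travel":[0,0,-0.3],"yaw":0,"claw":0},
    {"travel":[0,0,0],"yaw":0,"claw":0},
    {"travel":[0,0,0],"yaw":0,"claw":0}
  ]
}}

```text
time_s: 6.3
eef_pos: [0.5426, -0.215, 0.1868]
tool_rot: [0.707, -0.699, 0.059, -0.085]
wrist_force: [-0.0, -0.1, -2.1]
finger_gap: 0.0088
```

```bash
cat >> to.py <<'E'
th=np.radians(-11.8);U=np.array([np.cos(th),np.sin(th),0]); V=np.array([-np.sin(th),np.cos(th),0])
p=s["eef_pos"];print("uv",(p@U).round(4),(p@V).round(4),"Fuv",(s["wrist_force"]@U).round(1),(s["wrist_force"]@V).round(1),"M",s["wrist_torque"].round(2))
E
python3 to.py .5416 -.2169 .18 -11.8
```

```text
t 6.3 pos [ 0.5426 -0.215   0.1868] yaw -11.69 F [-0.  -0.1 -2.1] gap 0.0088 q [-0.5   0.22 -0.23  1.09  0.02  1.28]
units [-0.03 -0.06 -0.23] yaw -0.01
uv 0.5751 -0.0994 Fuv -0.0 -0.1 M [-0.08  0.06  0.08]
```

Tongue should be just above the guide mouths. I'll correct and look at the side view close up.

>>> {"method": "move_arm", "body": {
  "deltas": [
    {"travel":[-0.03,-0.07,-0.15],"yaw":0,"claw":0},
    {"travel":[0,0,0],"yaw":0,"claw":0}
  ]
}}

```text
time_s: 6.5
eef_pos: [0.542, -0.2173, 0.1827]
tool_rot: [0.707, -0.7, 0.058, -0.085]
wrist_force: [0.7, -0.3, -1.8]
finger_gap: 0.0088
```

```bash
python3 to.py .5416 -.2169 .18 -11.8; python3 - <<'E'
from h import *
T=get_image("top");S=get_image("side")
def c(i,x,y,w,h,W,H): 
    o=cv2.resize(i[y:y+h,x:x+w],(W,H),interpolation=cv2.INTER_CUBIC); return np.clip(o.astype(float)*2,0,255).astype(np.uint8)
cv2.imwrite("pics/c5.png",np.hstack([c(S["image"],325,250,100,125,480,600),c(T["image"],400,185,64,120,320,600)]))
E
```

```text
t 6.5 pos [ 0.542  -0.2173  0.1827] yaw -11.68 F [ 0.7 -0.3 -1.8] gap 0.0088 q [-0.5   0.22 -0.23  1.08  0.02  1.27]
units [-0.01  0.01 -0.09] yaw -0.02
uv 0.575 -0.1019 Fuv 0.7 -0.2 M [-0.01 -0.03 -0.  ]
```

View pics/c5.png

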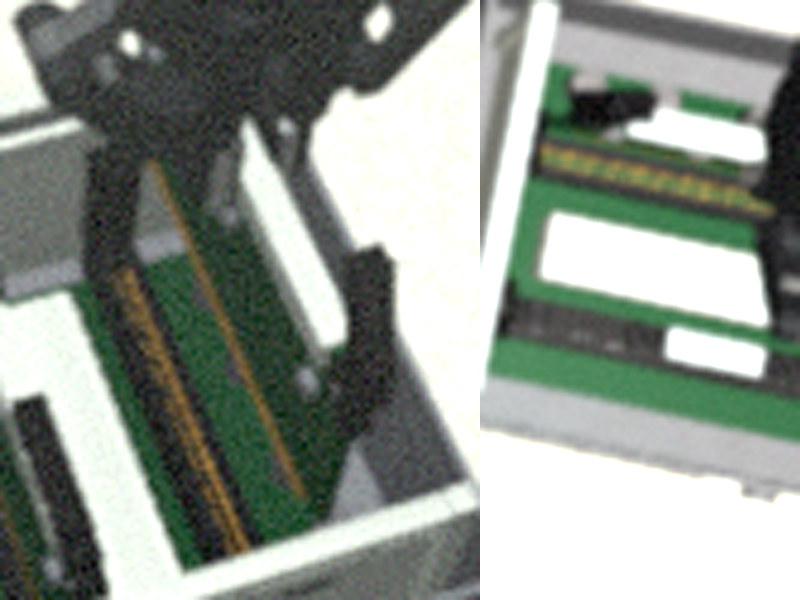

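```bash
python3 - <<'E'
from h import *
import pickle
S=pickle.load(open("side1.pkl","rb"))
th=np.radians(-11.8)
U=np.array([np.cos(th),np.sin(th),0]); V=np.array([-np.sin(th),np.cos(th),0])
for n,e,zz in(("tongue far",(357.3,284.4),(.096,.1,.104)),("tongue near",(388.1,353.5),(.096,.1,.104)),("conn",(350.2,305.8),(.027,.03,.033)),("conn",(375,365),(.027,.03,.033))):
    for z in zz: X=onz(S,e,z); print(n,z,(X@U).round(4),(X@V).round(4))
E
```

```text
tongue far 0.096 0.5788 -0.0499
tongue far 0.1 0.5775 -0.0523
tongue far 0.104 0.5763 -0.0546
tongue near 0.096 0.5784 -0.1704
tongue near 0.1 0.5772 -0.1719
tongue near 0.104 0.5759 -0.1734
conn 0.027 0.5735 -0.0456
conn 0.03 0.5727 -0.0472
conn 0.033 0.5719 -0.0488
conn 0.027 0.5731 -0.155
conn 0.03 0.5723 -0.1561
conn 0.033 0.5715 -0.1572
```

>>> {"method": "move_arm", "body": {
  "deltas": [
    {"travel":[-0.06,0.07,0],"yaw":-0.02,"claw":0},
    {"travel":[0,0,-0.12],"yaw":0,"claw":0},
    {"travel":[0,0,-0.12],"yaw":0,"claw":0},
    {"travel":[0,0,-0.12],"yaw":0,"claw":0}
  ]
}}

```text
time_s: 7.0
eef_pos: [0.5416, -0.2158, 0.1734]
tool_rot: [0.706, -0.7, 0.058, -0.088]
wrist_force: [-0.2, 0.2, -2.4]
finger_gap: 0.0092
```

```bash
python3 to.py .5401 -.2153 .16 -11.8
```

```text
t 7.0 pos [ 0.5416 -0.2158  0.1734] yaw -11.86 F [-0.2  0.2 -2.4] gap 0.0092 q [-0.5   0.23 -0.25  1.06  0.02  1.28]
units [-0.05  0.02 -0.45] yaw 0.01
uv 0.5743 -0.1005 Fuv -0.2 0.2 M [-0.    0.07  0.04]
```

>>> {"method": "move_arm", "body": {
  "deltas": [
    {"travel":[0,0,-0.1],"yaw":0,"claw":0},
    {"travel":[0,0,-0.1],"yaw":0,"claw":0}
  ]
}}

```text
time_s: 7.2
eef_pos: [0.5414, -0.2157, 0.1665]
tool_rot: [0.706, -0.7, 0.058, -0.088]
wrist_force: [0.3, -0.1, -2.7]
finger_gap: 0.0091
```

```bash
python3 to.py .5401 -.2153 .16 -11.8
```

```text
t 7.2 pos [ 0.5414 -0.2157  0.1665] yaw -11.86 F [ 0.3 -0.1 -2.7] gap 0.0091 q [-0.5   0.23 -0.26  1.05  0.02  1.28]
units [-0.04  0.01 -0.22] yaw 0.01
uv 0.574 -0.1004 Fuv 0.3 -0.1 M [-0.03  0.04 -0.02]
```

>>> {"method": "move_arm", "body": {
  "deltas": [
    {"travel":[-0.04,0,-0.1],"yaw":0,"claw":0},
    {"travel":[0,0,-0.1],"yaw":0,"claw":0},
    {"travel":[0,0,-0.1],"yaw":0,"claw":0}
  ]
}}

```text
time_s: 7.5
eef_pos: [0.5399, -0.2156, 0.1563]
tool_rot: [0.706, -0.7, 0.058, -0.088]
wrist_force: [-0.5, -0.9, -2.0]
finger_gap: 0.0092
```

```bash
python3 to.py .5401 -.2153 .16 -11.8
```

```text
t 7.5 pos [ 0.5399 -0.2156  0.1563] yaw -11.86 F [-0.5 -0.9 -2. ] gap 0.0092 q [-0.5   0.24 -0.27  1.03  0.02  1.27]
units [0.01 0.01 0.12] yaw 0.01
uv 0.5726 -0.1006 Fuv -0.3 -1.0 M [-0.02  0.1   0.  ]
```

>>> {"method": "move_arm", "body": {
  "deltas": [
    {"travel":[0,0,-0.1],"yaw":0,"claw":0},
    {"travel":[0,0,-0.1],"yaw":0,"claw":0},
    {"travel":[0,0,-0.1],"yaw":0,"claw":0}
  ]
}}

```text
time_s: 7.8
eef_pos: [0.5395, -0.2159, 0.1477]
tool_rot: [0.706, -0.7, 0.059, -0.087]
wrist_force: [-1.5, 1.6, -0.9]
finger_gap: 0.0091
```

```bash
python3 to.py .5401 -.2153 .14 -11.8
```

```text
t 7.8 pos [ 0.5395 -0.2159  0.1477] yaw -11.87 F [-1.5  1.6 -0.9] gap 0.0091 q [-0.5   0.25 -0.28  1.01  0.02  1.27]
units [ 0.02  0.02 -0.26] yaw 0.01
uv 0.5722 -0.101 Fuv -1.8 1.3 M [0.22 0.55 0.05]
```

>>> {"method": "move_arm", "body": {
  "deltas": [
    {"travel":[-0.04,0.02,-0.05],"yaw":0,"claw":0},
    {"travel":[0,0,-0.08],"yaw":0,"claw":0},
    {"travel":[0,0,-0.08],"yaw":0,"claw":0}
  ]
}}

```text
time_s: 8.1
eef_pos: [0.5383, -0.2151, 0.1401]
tool_rot: [0.706, -0.7, 0.059, -0.088]
wrist_force: [0.6, 0.1, -2.6]
finger_gap: 0.0089
```

```bash
python3 to.py .5401 -.2153 .13 -11.8
```

```text
t 8.1 pos [ 0.5383 -0.2151  0.1401] yaw -11.87 F [ 0.6  0.1 -2.6] gap 0.0089 q [-0.5   0.25 -0.29  0.99  0.02  1.27]
units [ 0.06 -0.01 -0.34] yaw 0.01
uv 0.571 -0.1005 Fuv 0.6 0.2 M [0.03 0.07 0.05]
```

>>> {"method": "move_arm", "body": {
  "deltas": [
    {"travel":[0,0,-0.08],"yaw":0,"claw":0},
    {"travel":[0,0,-0.08],"yaw":0,"claw":0}
  ]
}}

```text
time_s: 8.3
eef_pos: [0.5386, -0.2151, 0.1347]
tool_rot: [0.706, -0.7, 0.058, -0.088]
wrist_force: [0.7, 0.3, -2.6]
finger_gap: 0.0093
```

```bash
python3 to.py .5401 -.2153 .13 -11.8
```

```text
t 8.3 pos [ 0.5386 -0.2151  0.1347] yaw -11.87 F [ 0.7  0.3 -2.6] gap 0.0093 q [-0.5   0.26 -0.3   0.98  0.02  1.27]
units [ 0.05 -0.01 -0.16] yaw 0.01
uv 0.5712 -0.1004 Fuv 0.6 0.4 M [ 0.01  0.03 -0.01]
```

>>> {"method": "move_arm", "body": {
  "deltas": [
    {"travel":[0,0,-0.1],"yaw":0,"claw":0},
    {"travel":[0,0,-0.1],"yaw":0,"claw":0},
    {"travel":[0,0,-0.1],"yaw":0,"claw":0}
  ]
}}

```text
time_s: 8.6
eef_pos: [0.5387, -0.2151, 0.1249]
tool_rot: [0.706, -0.7, 0.058, -0.088]
wrist_force: [-0.2, -0.6, -2.0]
finger_gap: 0.0091
```

```bash
python3 to.py .5401 -.2153 .115 -11.8
```

```text
t 8.6 pos [ 0.5387 -0.2151  0.1249] yaw -11.87 F [-0.2 -0.6 -2. ] gap 0.0091 q [-0.5   0.27 -0.31  0.96  0.02  1.27]
units [ 0.05 -0.01 -0.33] yaw 0.01
uv 0.5714 -0.1004 Fuv -0.0 -0.6 M [ 0.02  0.05 -0.04]
```

>>> {"method": "move_arm", "body": {
  "deltas": [
    {"travel":[0,0,-0.08],"yaw":0,"claw":0},
    {"travel":[0,0,-0.08],"yaw":0,"claw":0}
  ]
}}

```text
time_s: 8.8
eef_pos: [0.5387, -0.2151, 0.1195]
tool_rot: [0.706, -0.7, 0.058, -0.088]
wrist_force: [0.6, 0.4, -2.3]
finger_gap: 0.0091
```

```bash
python3 to.py .5401 -.2153 .115 -11.8
```

```text
t 8.8 pos [ 0.5387 -0.2151  0.1195] yaw -11.87 F [ 0.6  0.4 -2.3] gap 0.0091 q [-0.5   0.27 -0.32  0.95  0.02  1.27]
units [ 0.05 -0.01 -0.15] yaw 0.01
uv 0.5713 -0.1004 Fuv 0.5 0.5 M [ 0.01  0.07 -0.03]
```

>>> {"method": "move_arm", "body": {
  "deltas": [
    {"travel":[0,0,-0.06],"yaw":0,"claw":0},
    {"travel":[0,0,-0.06],"yaw":0,"claw":0}
  ]
}}

```text
time_s: 9.0
eef_pos: [0.5387, -0.2151, 0.1154]
tool_rot: [0.706, -0.7, 0.058, -0.088]
wrist_force: [-0.2, 0.4, -0.9]
finger_gap: 0.0093
```

>>> {"method": "move_arm", "body": {
  "deltas": [
    {"travel":[0,0,-0.04],"yaw":0,"claw":0}
  ]
}}

```text
time_s: 9.1
eef_pos: [0.5386, -0.2151, 0.114]
tool_rot: [0.706, -0.7, 0.058, -0.088]
wrist_force: [-0.1, 0.3, -1.6]
finger_gap: 0.0089
```

>>> {"method": "move_arm", "body": {
  "deltas": [
    {"travel":[0,0,-0.04],"yaw":0,"claw":0}
  ]
}}

```text
time_s: 9.2
eef_pos: [0.5387, -0.2151, 0.1128]
tool_rot: [0.706, -0.7, 0.058, -0.088]
wrist_force: [0.8, -0.7, -2.0]
finger_gap: 0.0093
```

>>> {"method": "move_arm", "body": {
  "deltas": [
    {"travel":[0,0,-0.04],"yaw":0,"claw":0}
  ]
}}

```text
time_s: 9.3
eef_pos: [0.5387, -0.2151, 0.1115]
tool_rot: [0.706, -0.7, 0.058, -0.088]
wrist_force: [-0.3, -0.4, -1.2]
finger_gap: 0.0092
```

```bash
python3 to.py .5401 -.2153 .11 -11.8
```

```text
t 9.3 pos [ 0.5387 -0.2151  0.1115] yaw -11.87 F [-0.3 -0.4 -1.2] gap 0.0092 q [-0.5   0.28 -0.32  0.93  0.02  1.27]
units [ 0.05 -0.01 -0.05] yaw 0.01
uv 0.5713 -0.1004 Fuv -0.2 -0.5 M [0.04 0.08 0.01]
```

>>> {"method": "move_arm", "body": {
  "deltas": [
    {"travel":[0,0,-0.04],"yaw":0,"claw":0}
  ]
}}

```text
time_s: 9.4
eef_pos: [0.5388, -0.2152, 0.1106]
tool_rot: [0.706, -0.7, 0.058, -0.088]
wrist_force: [-1.5, 1.3, 2.6]
finger_gap: 0.0091
```

>>> {"method": "move_arm", "body": {
  "deltas": [
    {"travel":[0,0,-0.04],"yaw":0,"claw":0}
  ]
}}

```text
time_s: 9.5
eef_pos: [0.5391, -0.2153, 0.1102]
tool_rot: [0.706, -0.7, 0.058, -0.088]
wrist_force: [-2.4, 1.5, 6.9]
finger_gap: 0.0093
```

>>> {"method": "move_arm", "body": {
  "deltas": [
    {"travel":[0,0,-0.04],"yaw":0,"claw":0}
  ]
}}

```text
time_s: 9.6
eef_pos: [0.5394, -0.2155, 0.1102]
tool_rot: [0.706, -0.7, 0.058, -0.088]
wrist_force: [-2.9, 1.7, 7.0]
finger_gap: 0.0093
```

>>> {"method": "move_arm", "body": {
  "deltas": [
    {"travel":[0,0,-0.04],"yaw":0,"claw":0}
  ]
}}

```text
time_s: 9.7
eef_pos: [0.5396, -0.2155, 0.1102]
tool_rot: [0.706, -0.7, 0.058, -0.088]
wrist_force: [-2.5, 1.7, 6.5]
finger_gap: 0.0087
```

>>> {"method": "move_arm", "body": {
  "deltas": [
    {"travel":[0,0,0.03],"yaw":0,"claw":0},
    {"travel":[0,0,0],"yaw":0,"claw":20},
    {"travel":[0,0,0],"yaw":0,"claw":35},
    {"travel":[0,0,0],"yaw":0,"claw":35},
    {"travel":[0,0,0],"yaw":0,"claw":35}
  ]
}}

```text
time_s: 10.2
eef_pos: [0.5408, -0.2161, 0.112]
tool_rot: [0.706, -0.701, 0.057, -0.089]
wrist_force: [0.3, 0.3, -0.1]
finger_gap: 0.0301
```

>>> {"method": "move_arm", "body": {
  "deltas": [
    {"travel":[0,0,0.5],"yaw":0,"claw":35},
    {"travel":[0,0,1],"yaw":0,"claw":35},
    {"travel":[0,0,1],"yaw":0,"claw":35},
    {"travel":[0,0,1],"yaw":0,"claw":35},
    {"travel":[-0.7,0,1],"yaw":0,"claw":35},
    {"travel":[-1,0,0],"yaw":0,"claw":0},
    {"travel":[-1,0,0],"yaw":0,"claw":0},
    {"travel":[0,0,0],"yaw":0,"claw":0}
  ]
}}

```text
time_s: 11.0
eef_pos: [0.4582, -0.2162, 0.2519]
tool_rot: [0.705, -0.701, 0.055, -0.089]
wrist_force: [0.2, 0.2, 0.5]
finger_gap: -0.0
```

```bash
python3 to.py; python3 - <<'E'
from h import *
import pickle
T=get_image("top");S=get_image("side")
pickle.dump({k:np.array(v) for k,v in T.items()},open("top2.pkl","wb"));pickle.dump({k:np.array(v) for k,v in S.items()},open("side2.pkl","wb"))
def c(i,x,y,w,h,W,H): 
    o=cv2.resize(i[y:y+h,x:x+w],(W,H),interpolation=cv2.INTER_CUBIC); return np.clip(o.astype(float)*2,0,255).astype(np.uint8)
cv2.imwrite("pics/c6.png",np.hstack([c(S["image"],285,230,160,168,400,420),c(T["image"],380,170,133,140,400,420)]))
E
```

```text
t 11.0 pos [ 0.4582 -0.2162  0.2519] yaw -11.78 F [0.2 0.2 0.5] gap -0.0 q [-0.58  0.03 -0.3   1.2   0.03  1.19]
uv 0.4927 -0.118 Fuv 0.1 0.2 M [ 0.02 -0.04  0.01]
```

View pics/c6.png

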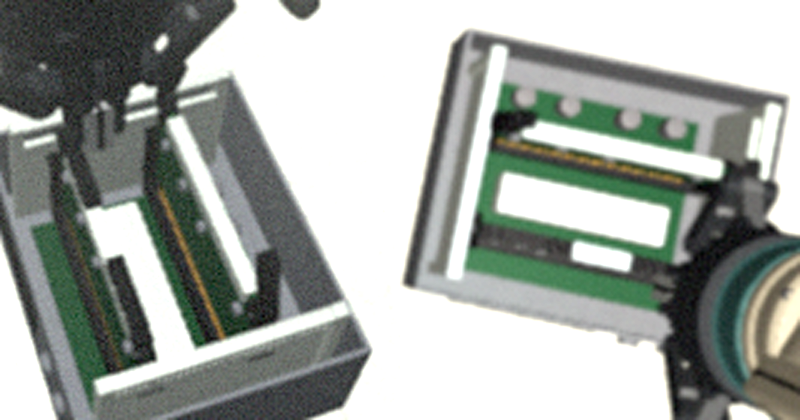

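```bash
python3 - <<'E'
from h import *
import pickle
T=pickle.load(open("top2.pkl","rb"));S=pickle.load(open("side2.pkl","rb"))
im=T["image"].astype(int)
o=blobs((im.min(2)>105).astype(np.uint8),(415,200,90,40),"bar",100)
th=np.radians(-11.8)
U=np.array([np.cos(th),np.sin(th),0]); V=np.array([-np.sin(th),np.cos(th),0])
for a in o:
    for e in a[1:]: X=onz(T,e,.118); print("uv",(X@U).round(4),(X@V).round(4))
i2=S["image"].astype(int)
q=blobs((i2.min(2)>85).astype(np.uint8),(350,270,40,85),"barS",60)
for a in q:
    for e in a[1:]:
        for z in(.114,.118): X=onz(S,e,z); print(z,"S uv",(X@U).round(4),(X@V).round(4))
E
```

```text
bar 137 c [500.6 216.3] size [24.  8.] ends [501.8 204.3] [499.2 229.3]
bar 393 c [454.6 219.5] size [66.3  6.4] ends [420.8 212.5] [486.7 226.1]
bar 354 c [433.3 235.3] size [53. 11.] ends [413.9 233.1] [468.5 239.3]
uv 0.6182 -0.1865
uv 0.5724 -0.1901
uv 0.5723 -0.0467
uv 0.5732 -0.1673
uv 0.5327 -0.0419
uv 0.5428 -0.1399
barS 574 c [370.  311.4] size [76.5  8. ] ends [354.1 276. ] [385.9 346.6]
barS 64 c [351.9 348.6] size [16.  6.] ends [349.4 337.6] [353.4 355.1]
0.114 S uv 0.574 -0.0447
0.118 S uv 0.5728 -0.0471
0.114 S uv 0.5739 -0.167
0.118 S uv 0.5727 -0.1686
0.114 S uv 0.5309 -0.1389
0.118 S uv 0.53 -0.1407
0.114 S uv 0.5271 -0.1649
0.118 S uv 0.5262 -0.1665
```

```bash
python3 to.py .5572 -.1266 .22 -11.8
```

```text
t 11.1 pos [ 0.4606 -0.2168  0.2517] yaw -11.74 F [-0.  -0.9 -0.1] gap -0.0003 q [-0.58  0.04 -0.3   1.2   0.03  1.19]
units [ 3.22  3.01 -1.06] yaw -0.01
uv 0.4952 -0.118 Fuv 0.2 -0.9 M [-0.06  0.04  0.01]
```

>>> {"method": "move_arm", "body": {
  "deltas": [
    {"travel":[0.8,0.75,0],"yaw":0,"claw":0},
    {"travel":[0.8,0.75,0],"yaw":0,"claw":0},
    {"travel":[0.8,0.75,0],"yaw":0,"claw":0},
    {"travel":[0.8,0.75,-0.5],"yaw":0,"claw":0},
    {"travel":[0,0,-0.3],"yaw":0,"claw":0},
    {"travel":[0,0,0],"yaw":0,"claw":0}
  ]
}}

```text
time_s: 11.7
eef_pos: [0.5662, -0.124, 0.2255]
tool_rot: [0.705, -0.701, 0.053, -0.092]
wrist_force: [0.3, 0.8, 0.3]
finger_gap: -0.0001
```

```bash
python3 to.py .5572 -.1266 .173 -11.8
```

```text
t 11.7 pos [ 0.5662 -0.124   0.2255] yaw -11.76 F [0.3 0.8 0.3] gap -0.0001 q [-0.34  0.17 -0.2   1.15  0.02  1.44]
units [-0.3  -0.09 -1.75] yaw -0.0
uv 0.5796 -0.0056 Fuv 0.1 0.8 M [-0.01  0.1  -0.01]
```

>>> {"method": "move_arm", "body": {
  "deltas": [
    {"travel":[-0.3,-0.08,-0.6],"yaw":0,"claw":0},
    {"travel":[0,0,-0.7],"yaw":0,"claw":0},
    {"travel":[0,0,-0.3],"yaw":0,"claw":0},
    {"travel":[0,0,0],"yaw":0,"claw":0}
  ]
}}

```text
time_s: 12.1
eef_pos: [0.5575, -0.1284, 0.1766]
tool_rot: [0.704, -0.702, 0.053, -0.092]
wrist_force: [0.1, 0.1, -0.3]
finger_gap: -0.0
```

```bash
python3 to.py .5554 -.1354 .172 -11.8; python3 - <<'E'
import numpy as np
for t in(1.35,1.1,.9,.7,.5,.3,.15,0):
    I=.045*np.cos(t)-.015*np.sin(t);Z=.045*np.sin(t)+.015*np.cos(t);h=.112-.006*max(0,(.6-t)/.6)
    for n,v in(("L",-.026-I),("R",-.188+I)): print(t,n,"v",round(v,4),"xyz",round(.5592+.2045*v,4),round(-.1168+.9789*v,4),round(Z+h+.014,4),end="  ")
    print()
E
```

```text
t 12.1 pos [ 0.5575 -0.1284  0.1766] yaw -11.83 F [ 0.1  0.1 -0.3] gap -0.0 q [-0.35  0.19 -0.28  1.04  0.02  1.43]
units [-0.07 -0.23 -0.15] yaw 0.0
uv 0.572 -0.0117 Fuv 0.1 0.1 M [-0.    0.06 -0.02]
1.35 L v -0.0212 xyz 0.5549 -0.1376 0.1732  1.35 R v -0.1928 xyz 0.5198 -0.3055 0.1732  
1.1 L v -0.033 xyz 0.5524 -0.1491 0.1729  1.1 R v -0.181 xyz 0.5222 -0.2939 0.1729  
0.9 L v -0.0422 xyz 0.5506 -0.1581 0.1706  0.9 R v -0.1718 xyz 0.5241 -0.285 0.1706  
0.7 L v -0.0508 xyz 0.5488 -0.1665 0.1665  0.7 R v -0.1632 xyz 0.5258 -0.2766 0.1665  
0.5 L v -0.0583 xyz 0.5473 -0.1739 0.1597  0.5 R v -0.1557 xyz 0.5274 -0.2692 0.1597  
0.3 L v -0.0646 xyz 0.546 -0.18 0.1506  0.3 R v -0.1494 xyz 0.5286 -0.2631 0.1506  
0.15 L v -0.0683 xyz 0.5452 -0.1836 0.1431  0.15 R v -0.1457 xyz 0.5294 -0.2595 0.1431  
0 L v -0.071 xyz 0.5447 -0.1863 0.135  0 R v -0.143 xyz 0.53 -0.2568 0.135
```

>>> {"method": "move_arm", "body": {
  "deltas": [
    {"travel":[-0.04,-0.2,-0.06],"yaw":0,"claw":0},
    {"travel":[-0.04,-0.2,-0.06],"yaw":0,"claw":0},
    {"travel":[-0.04,-0.2,0],"yaw":0,"claw":0}
  ]
}}

```text
time_s: 12.4
eef_pos: [0.5551, -0.1479, 0.1752]
tool_rot: [0.705, -0.701, 0.052, -0.093]
wrist_force: [-0.3, 3.8, 2.7]
finger_gap: -0.0002
```

>>> {"method": "move_arm", "body": {
  "deltas": [
    {"travel":[-0.04,-0.2,0],"yaw":0,"claw":0},
    {"travel":[-0.04,-0.2,0],"yaw":0,"claw":0}
  ]
}}

```text
time_s: 12.6
eef_pos: [0.553, -0.1604, 0.1766]
tool_rot: [0.706, -0.701, 0.051, -0.094]
wrist_force: [-0.2, 4.1, -0.4]
finger_gap: 0.0001
```

```bash
python3 to.py .5488 -.1665 .1665 -11.8
```

```text
t 12.6 pos [ 0.553  -0.1604  0.1766] yaw -11.82 F [-0.2  4.1 -0.4] gap 0.0001 q [-0.41  0.2  -0.28  1.04  0.02  1.37]
units [-0.14 -0.2  -0.34] yaw 0.0
uv 0.5741 -0.0439 Fuv -1.1 3.9 M [0.67 0.08 0.04]
```

>>> {"method": "move_arm", "body": {
  "deltas": [
    {"travel":[-0.05,0,-0.12],"yaw":0,"claw":0},
    {"travel":[-0.03,0,-0.12],"yaw":0,"claw":0}
  ]
}}

```text
time_s: 12.8
eef_pos: [0.5516, -0.1618, 0.1707]
tool_rot: [0.705, -0.701, 0.051, -0.096]
wrist_force: [-0.7, 1.2, 3.5]
finger_gap: -0.0002
```

```bash
python3 to.py .5488 -.1665 .1665 -11.8
```

```text
t 12.8 pos [ 0.5516 -0.1618  0.1707] yaw -11.89 F [-0.7  1.2  3.5] gap -0.0002 q [-0.41  0.2  -0.29  1.02  0.03  1.37]
units [-0.09 -0.16 -0.14] yaw 0.01
uv 0.5731 -0.0456 Fuv -1.0 1.1 M [ 0.3  -0.04 -0.01]
```

Good. On to θ≈0.62, then do the same on the right lever before the hard part.

>>> {"method": "move_arm", "body": {
  "deltas": [
    {"travel":[-0.05,-0.1,-0.1],"yaw":0,"claw":0},
    {"travel":[-0.05,-0.1,-0.1],"yaw":0,"claw":0}
  ]
}}

```text
time_s: 13.0
eef_pos: [0.5499, -0.1692, 0.1659]
tool_rot: [0.704, -0.702, 0.049, -0.097]
wrist_force: [0.8, -0.1, 5.2]
finger_gap: -0.0001
```

```bash
python3 to.py .5482 -.1695 .164 -11.8
```

```text
t 13.0 pos [ 0.5499 -0.1692  0.1659] yaw -11.85 F [ 0.8 -0.1  5.2] gap -0.0001 q [-0.42  0.2  -0.3   1.01  0.02  1.36]
units [-0.06 -0.01 -0.06] yaw 0.01
uv 0.5729 -0.0531 Fuv 0.8 0.1 M [0.07 0.06 0.02]
```

>>> {"method": "move_arm", "body": {
  "deltas": [
    {"travel":[0,0,0.7],"yaw":0,"claw":0},
    {"travel":[0,0,0.8],"yaw":0,"claw":0},
    {"travel":[-0.2,-1,0],"yaw":0,"claw":0},
    {"travel":[-0.2,-1,0],"yaw":0,"claw":0},
    {"travel":[-0.2,-1,0],"yaw":0,"claw":0},
    {"travel":[-0.2,-1,0],"yaw":0,"claw":0},
    {"travel":[-0.2,-0.9,0],"yaw":0,"claw":0},
    {"travel":[0,0,0],"yaw":0,"claw":0}
  ]
}}

```text
time_s: 13.8
eef_pos: [0.5132, -0.3242, 0.2055]
tool_rot: [-0.701, 0.705, -0.053, 0.092]
wrist_force: [-0.5, 0.4, -0.4]
finger_gap: -0.0001
```

```bash
python3 to.py .5171 -.3185 .173 -11.8
```

```text
t 13.8 pos [ 0.5132 -0.3242  0.2055] yaw -11.74 F [-0.5  0.4 -0.4] gap -0.0001 q [-0.68  0.23 -0.17  1.12  0.03  1.09]
units [ 0.13  0.19 -1.08] yaw -0.01
uv 0.5687 -0.2124 Fuv -0.6 0.3 M [0.06 0.06 0.  ]
```

>>> {"method": "move_arm", "body": {
  "deltas": [
    {"travel":[0.12,0.15,-0.6],"yaw":0,"claw":0},
    {"travel":[0,0,-0.5],"yaw":0,"claw":0},
    {"travel":[0,0,0],"yaw":0,"claw":0}
  ]
}}

```text
time_s: 14.1
eef_pos: [0.515, -0.3206, 0.1698]
tool_rot: [-0.701, 0.705, -0.055, 0.092]
wrist_force: [0.0, 0.7, -0.2]
finger_gap: 0.0
```

```bash
python3 to.py .5198 -.3055 .173 -11.8
```

```text
t 14.1 pos [ 0.515  -0.3206  0.1698] yaw -11.9 F [ 0.   0.7 -0.2] gap 0.0 q [-0.67  0.26 -0.21  1.05  0.02  1.11]
units [0.16 0.5  0.11] yaw 0.01
uv 0.5697 -0.2085 Fuv -0.1 0.7 M [ 0.07  0.1  -0.01]
```

>>> {"method": "move_arm", "body": {
  "deltas": [
    {"travel":[0.04,0.2,-0.02],"yaw":0,"claw":0},
    {"travel":[0.04,0.2,-0.02],"yaw":0,"claw":0},
    {"travel":[0.04,0.2,-0.02],"yaw":0,"claw":0}
  ]
}}

```text
time_s: 14.4
eef_pos: [0.5187, -0.3011, 0.1681]
tool_rot: [-0.701, 0.706, -0.055, 0.091]
wrist_force: [-0.7, 1.1, 0.4]
finger_gap: 0.0004
```

```bash
python3 to.py .5222 -.2939 .173 -11.8
```

```text
t 14.4 pos [ 0.5187 -0.3011  0.1681] yaw -11.9 F [-0.7  1.1  0.4] gap 0.0004 q [-0.64  0.25 -0.23  1.04  0.02  1.14]
units [0.12 0.24 0.16] yaw 0.01
uv 0.5693 -0.1887 Fuv -0.9 0.9 M [ 0.07  0.05 -0.01]
```

>>> {"method": "move_arm", "body": {
  "deltas": [
    {"travel":[0.07,0.2,0],"yaw":0,"claw":0},
    {"travel":[0.06,0.2,0],"yaw":0,"claw":0}
  ]
}}

```text
time_s: 14.6
eef_pos: [0.524, -0.29, 0.1705]
tool_rot: [-0.698, 0.708, -0.054, 0.092]
wrist_force: [-0.9, -2.7, 2.6]
finger_gap: 0.0002
```

```bash
python3 to.py .5241 -.285 .1706 -11.8
```

```text
t 14.6 pos [ 0.524  -0.29    0.1705] yaw -11.88 F [-0.9 -2.7  2.6] gap 0.0002 q [-0.62  0.24 -0.23  1.04  0.02  1.16]
units [0.   0.17 0.  ] yaw 0.01
uv 0.5723 -0.1767 Fuv -0.4 -2.9 M [-0.58  0.22 -0.03]
```

>>> {"method": "move_arm", "body": {
  "deltas": [
    {"travel":[0.05,0.2,-0.03],"yaw":0,"claw":0},
    {"travel":[0.04,0.15,-0.04],"yaw":0,"claw":0}
  ]
}}

```text
time_s: 14.8
eef_pos: [0.5271, -0.2796, 0.1697]
tool_rot: [-0.697, 0.709, -0.054, 0.093]
wrist_force: [-2.1, -3.5, 0.9]
finger_gap: -0.0002
```

```bash
python3 to.py .5258 -.2766 .1665 -11.8
```

```text
t 14.8 pos [ 0.5271 -0.2796  0.1697] yaw -11.88 F [-2.1 -3.5  0.9] gap -0.0002 q [-0.6   0.24 -0.24  1.03  0.01  1.18]
units [-0.04  0.1  -0.11] yaw 0.01
uv 0.5731 -0.1659 Fuv -1.4 -3.9 M [-0.6   0.41 -0.04]
```

>>> {"method": "move_arm", "body": {
  "deltas": [
    {"travel":[-0.02,0.08,-0.12],"yaw":0,"claw":0},
    {"travel":[0,0.08,-0.12],"yaw":0,"claw":0}
  ]
}}

```text
time_s: 15.0
eef_pos: [0.5274, -0.2744, 0.1631]
tool_rot: [-0.697, 0.709, -0.053, 0.093]
wrist_force: [-0.7, -2.5, 2.5]
finger_gap: -0.0002
```

```bash
python3 to.py .5274 -.2692 .1597 -11.8
```

```text
t 15.0 pos [ 0.5274 -0.2744  0.1631] yaw -11.84 F [-0.7 -2.5  2.5] gap -0.0002 q [-0.59  0.24 -0.26  1.02  0.01  1.18]
units [ 0.    0.17 -0.11] yaw 0.01
uv 0.5724 -0.1608 Fuv -0.2 -2.6 M [-0.53  0.22 -0.03]
```

>>> {"method": "move_arm", "body": {
  "deltas": [
    {"travel":[0.0,0.1,-0.1],"yaw":0,"claw":0}
  ]
}}

```text
time_s: 15.1
eef_pos: [0.5276, -0.2714, 0.1599]
tool_rot: [-0.697, 0.709, -0.053, 0.093]
wrist_force: [-0.3, -2.2, 1.6]
finger_gap: 0.0002
```

>>> {"method": "move_arm", "body": {
  "deltas": [
    {"travel":[0.02,0.08,-0.1],"yaw":0,"claw":0}
  ]
}}

```text
time_s: 15.2
eef_pos: [0.5284, -0.2687, 0.1568]
tool_rot: [-0.697, 0.709, -0.053, 0.094]
wrist_force: [-0.1, -1.0, 2.9]
finger_gap: 0.0001
```

>>> {"method": "move_arm", "body": {
  "deltas": [
    {"travel":[0.01,0.06,-0.1],"yaw":0,"claw":0}
  ]
}}

```text
time_s: 15.3
eef_pos: [0.529, -0.2664, 0.1537]
tool_rot: [-0.697, 0.709, -0.052, 0.094]
wrist_force: [-0.5, 0.0, 4.6]
finger_gap: -0.0001
```

```bash
python3 to.py .5286 -.2631 .1506 -11.8
```

```text
t 15.3 pos [ 0.529  -0.2664  0.1537] yaw -11.85 F [-0.5  0.   4.6] gap -0.0001 q [-0.58  0.24 -0.27  1.    0.01  1.2 ]
units [-0.01  0.11 -0.1 ] yaw 0.01
uv 0.5723 -0.1526 Fuv -0.5 -0.1 M [-0.    0.16 -0.  ]
```

>>> {"method": "move_arm", "body": {
  "deltas": [
    {"travel":[0.01,0.06,-0.1],"yaw":0,"claw":0}
  ]
}}

```text
time_s: 15.4
eef_pos: [0.5295, -0.2645, 0.1508]
tool_rot: [-0.697, 0.709, -0.052, 0.094]
wrist_force: [-1.8, -2.7, 6.2]
finger_gap: -0.0004
```

>>> {"method": "move_arm", "body": {
  "deltas": [
    {"travel":[0,0.05,-0.1],"yaw":0,"claw":0}
  ]
}}

```text
time_s: 15.5
eef_pos: [0.5298, -0.2632, 0.1484]
tool_rot: [-0.697, 0.709, -0.052, 0.094]
wrist_force: [-2.9, -1.6, 9.4]
finger_gap: -0.0005
```

>>> {"method": "move_arm", "body": {
  "deltas": [
    {"travel":[0,0.04,-0.1],"yaw":0,"claw":0}
  ]
}}

```text
time_s: 15.6
eef_pos: [0.5302, -0.2623, 0.1465]
tool_rot: [-0.696, 0.71, -0.052, 0.094]
wrist_force: [-3.1, -1.0, 12.1]
finger_gap: 0.0003
```

>>> {"method": "move_arm", "body": {
  "deltas": [
    {"travel":[0,0.03,-0.1],"yaw":0,"claw":0}
  ]
}}

```text
time_s: 15.7
eef_pos: [0.5304, -0.2617, 0.145]
tool_rot: [-0.696, 0.71, -0.051, 0.095]
wrist_force: [-4.9, -0.8, 14.6]
finger_gap: -0.0002
```

```bash
python3 to.py .5294 -.2595 .1431 -11.8
```

```text
t 15.7 pos [ 0.5304 -0.2617  0.145 ] yaw -11.84 F [-4.9 -0.8 14.6] gap -0.0002 q [-0.57  0.25 -0.29  0.97  0.01  1.21]
units [-0.03  0.07 -0.06] yaw 0.01
uv 0.5727 -0.1477 Fuv -4.7 -1.8 M [-0.04  0.92  0.  ]
```

>>> {"method": "move_arm", "body": {
  "deltas": [
    {"travel":[-0.03,0.03,-0.1],"yaw":0,"claw":0}
  ]
}}

```text
time_s: 15.8
eef_pos: [0.5303, -0.2613, 0.1441]
tool_rot: [-0.695, 0.71, -0.051, 0.095]
wrist_force: [-2.8, -0.2, 14.4]
finger_gap: -0.0001
```

>>> {"method": "move_arm", "body": {
  "deltas": [
    {"travel":[-0.03,0.03,-0.11],"yaw":0,"claw":0}
  ]
}}

```text
time_s: 15.9
eef_pos: [0.5304, -0.2609, 0.1431]
tool_rot: [-0.695, 0.711, -0.05, 0.096]
wrist_force: [-4.1, -0.4, 14.5]
finger_gap: -0.0002
```

```bash
python3 to.py .53 -.2568 .135 -11.8
```

```text
t 15.9 pos [ 0.5304 -0.2609  0.1431] yaw -11.83 F [-4.1 -0.4 14.5] gap -0.0002 q [-0.57  0.25 -0.29  0.96  0.01  1.21]
units [-0.01  0.14 -0.27] yaw 0.0
uv 0.5725 -0.1469 Fuv -3.9 -1.2 M [0.01 0.62 0.01]
```

>>> {"method": "move_arm", "body": {
  "deltas": [
    {"travel":[-0.03,0.03,-0.12],"yaw":0,"claw":0},
    {"travel":[-0.03,0.03,-0.12],"yaw":0,"claw":0}
  ]
}}

```text
time_s: 16.1
eef_pos: [0.5306, -0.2603, 0.1406]
tool_rot: [-0.694, 0.712, -0.048, 0.098]
wrist_force: [-2.0, -1.9, 9.9]
finger_gap: 0.0001
```

>>> {"method": "move_arm", "body": {
  "deltas": [
    {"travel":[-0.02,0.02,-0.12],"yaw":0,"claw":0},
    {"travel":[-0.02,0.02,-0.12],"yaw":0,"claw":0}
  ]
}}

```text
time_s: 16.3
eef_pos: [0.5313, -0.2599, 0.1375]
tool_rot: [-0.693, 0.712, -0.046, 0.1]
wrist_force: [-4.3, 1.2, 13.2]
finger_gap: -0.0002
```

```bash
python3 to.py .53 -.2568 .135 -11.8
```

```text
t 16.3 pos [ 0.5313 -0.2599  0.1375] yaw -11.81 F [-4.3  1.2 13.2] gap -0.0002 q [-0.57  0.24 -0.31  0.93  0.01  1.21]
units [-0.04  0.1  -0.08] yaw 0.0
uv 0.5732 -0.1458 Fuv -4.5 0.2 M [ 0.1   0.74 -0.02]
```

>>> {"method": "move_arm", "body": {
  "deltas": [
    {"travel":[-0.02,0.01,-0.1],"yaw":0,"claw":0}
  ]
}}

```text
time_s: 16.4
eef_pos: [0.5315, -0.2599, 0.1368]
tool_rot: [-0.693, 0.713, -0.045, 0.101]
wrist_force: [-4.9, 0.6, 18.7]
finger_gap: -0.0007
```

>>> {"method": "move_arm", "body": {
  "deltas": [
    {"travel":[-0.02,0.01,-0.1],"yaw":0,"claw":0}
  ]
}}

```text
time_s: 16.5
eef_pos: [0.5316, -0.2599, 0.1367]
tool_rot: [-0.692, 0.713, -0.044, 0.101]
wrist_force: [-6.9, 2.3, 20.3]
finger_gap: 0.0
```

```bash
python3 to.py .53 -.2568 .135 -11.8
```

```text
t 16.5 pos [ 0.5316 -0.2599  0.1367] yaw -11.77 F [-6.9  2.3 20.3] gap 0.0 q [-0.57  0.24 -0.31  0.93  0.01  1.21]
units [-0.05  0.1  -0.06] yaw -0.0
uv 0.5735 -0.1457 Fuv -7.2 0.8 M [0.32 1.23 0.03]
```

>>> {"method": "move_arm", "body": {
  "deltas": [
    {"travel":[0,0,0.4],"yaw":0,"claw":0},
    {"travel":[0,0,0.8],"yaw":0,"claw":0},
    {"travel":[0,0,0.8],"yaw":0,"claw":0},
    {"travel":[0.1,0.9,0.2],"yaw":0,"claw":0},
    {"travel":[0.2,0.9,0],"yaw":0,"claw":0},
    {"travel":[0.2,0.9,0],"yaw":0,"claw":0},
    {"travel":[0,0.2,0],"yaw":0,"claw":0},
    {"travel":[0,0,0],"yaw":0,"claw":0}
  ]
}}

```text
time_s: 17.3
eef_pos: [0.544, -0.164, 0.201]
tool_rot: [-0.698, 0.708, -0.046, 0.099]
wrist_force: [-0.2, -0.2, 0.3]
finger_gap: -0.0004
```

```bash
python3 to.py .549 -.1657 .175 -11.8
```

```text
t 17.3 pos [ 0.544 -0.164  0.201] yaw -11.79 F [-0.2 -0.2  0.3] gap -0.0004 q [-0.41  0.16 -0.28  1.06  0.01  1.37]
units [ 0.17 -0.06 -0.87] yaw -0.0
uv 0.5661 -0.0493 Fuv -0.1 -0.2 M [-0.03  0.04 -0.01]
```

>>> {"method": "move_arm", "body": {
  "deltas": [
    {"travel":[0.17,-0.05,-0.5],"yaw":0,"claw":0},
    {"travel":[0.03,0,-0.3],"yaw":0,"claw":0},
    {"travel":[0,0,-0.12],"yaw":0,"claw":0},
    {"travel":[0,0,-0.08],"yaw":0,"claw":0}
  ]
}}

```text
time_s: 17.7
eef_pos: [0.5493, -0.1674, 0.1664]
tool_rot: [-0.698, 0.708, -0.048, 0.099]
wrist_force: [0.4, 1.0, 0.6]
finger_gap: 0.0002
```

```bash
python3 to.py .5473 -.1739 .1597 -11.8
```

```text
t 17.7 pos [ 0.5493 -0.1674  0.1664] yaw -11.93 F [0.4 1.  0.6] gap 0.0002 q [-0.41  0.19 -0.31  1.    0.01  1.37]
units [-0.07 -0.22 -0.22] yaw 0.02
uv 0.5719 -0.0515 Fuv 0.2 1.0 M [-0.    0.05  0.  ]
```

>>> {"method": "move_arm", "body": {
  "deltas": [
    {"travel":[-0.02,-0.1,-0.1],"yaw":0,"claw":0},
    {"travel":[-0.02,-0.08,-0.1],"yaw":0,"claw":0}
  ]
}}

```text
time_s: 17.9
eef_pos: [0.5483, -0.1737, 0.1603]
tool_rot: [-0.698, 0.708, -0.048, 0.099]
wrist_force: [0.1, -0.2, 6.8]
finger_gap: 0.0002
```

>>> {"method": "move_arm", "body": {
  "deltas": [
    {"travel":[-0.02,-0.06,-0.1],"yaw":0,"claw":0}
  ]
}}

```text
time_s: 18.0
eef_pos: [0.548, -0.1763, 0.158]
tool_rot: [-0.698, 0.708, -0.048, 0.1]
wrist_force: [-1.4, 0.4, 5.4]
finger_gap: 0.0
```

>>> {"method": "move_arm", "body": {
  "deltas": [
    {"travel":[-0.02,-0.06,-0.1],"yaw":0,"claw":0}
  ]
}}

```text
time_s: 18.1
eef_pos: [0.5475, -0.1787, 0.1555]
tool_rot: [-0.697, 0.708, -0.048, 0.1]
wrist_force: [-1.5, 1.4, 4.2]
finger_gap: -0.0002
```

>>> {"method": "move_arm", "body": {
  "deltas": [
    {"travel":[-0.01,-0.05,-0.1],"yaw":0,"claw":0}
  ]
}}

```text
time_s: 18.2
eef_pos: [0.5472, -0.1805, 0.153]
tool_rot: [-0.697, 0.708, -0.048, 0.1]
wrist_force: [-2.1, 1.8, 8.1]
finger_gap: -0.0002
```

```bash
python3 to.py .546 -.18 .1506 -11.8
```

```text
t 18.2 pos [ 0.5472 -0.1805  0.153 ] yaw -12.04 F [-2.1  1.8  8.1] gap -0.0002 q [-0.44  0.21 -0.32  0.97  0.01  1.35]
units [-0.04  0.02 -0.08] yaw 0.03
uv 0.5726 -0.0647 Fuv -2.4 1.3 M [ 0.44  0.55 -0.  ]
```

>>> {"method": "move_arm", "body": {
  "deltas": [
    {"travel":[-0.03,-0.03,-0.1],"yaw":0,"claw":0},
    {"travel":[-0.03,-0.03,-0.1],"yaw":0,"claw":0}
  ]
}}

```text
time_s: 18.4
eef_pos: [0.5468, -0.1824, 0.1496]
tool_rot: [-0.698, 0.708, -0.046, 0.102]
wrist_force: [-3.5, 2.6, 11.4]
finger_gap: 0.0
```

>>> {"method": "move_arm", "body": {
  "deltas": [
    {"travel":[-0.03,-0.03,-0.1],"yaw":0,"claw":0},
    {"travel":[-0.03,-0.03,-0.11],"yaw":0,"claw":0}
  ]
}}

```text
time_s: 18.6
eef_pos: [0.5469, -0.1837, 0.1472]
tool_rot: [-0.698, 0.707, -0.044, 0.103]
wrist_force: [-4.7, 3.7, 13.7]
finger_gap: -0.0
```

>>> {"method": "move_arm", "body": {
  "deltas": [
    {"travel":[-0.03,-0.03,-0.11],"yaw":0,"claw":0},
    {"travel":[-0.03,-0.03,-0.11],"yaw":0,"claw":0}
  ]
}}

```text
time_s: 18.8
eef_pos: [0.5468, -0.1847, 0.1451]
tool_rot: [-0.699, 0.706, -0.042, 0.105]
wrist_force: [-3.3, 4.0, 14.5]
finger_gap: 0.0002
```

```bash
python3 to.py .5447 -.1863 .137 -11.8
```

```text
t 18.8 pos [ 0.5468 -0.1847  0.1451] yaw -11.92 F [-3.3  4.  14.5] gap 0.0002 q [-0.45  0.21 -0.34  0.94  0.02  1.33]
units [-0.07 -0.05 -0.27] yaw 0.02
uv 0.573 -0.069 Fuv -4.1 3.2 M [0.8  0.74 0.02]
```

>>> {"method": "move_arm", "body": {
  "deltas": [
    {"travel":[-0.04,-0.02,-0.12],"yaw":0,"claw":0},
    {"travel":[-0.04,-0.02,-0.12],"yaw":0,"claw":0}
  ]
}}

```text
time_s: 19.0
eef_pos: [0.5472, -0.1853, 0.1424]
tool_rot: [-0.7, 0.705, -0.039, 0.107]
wrist_force: [-0.3, 3.8, 8.9]
finger_gap: 0.0002
```

>>> {"method": "move_arm", "body": {
  "deltas": [
    {"travel":[-0.03,-0.01,-0.12],"yaw":0,"claw":0}
  ]
}}

```text
time_s: 19.1
eef_pos: [0.5476, -0.1857, 0.1409]
tool_rot: [-0.7, 0.705, -0.037, 0.108]
wrist_force: [-4.1, 1.7, 12.8]
finger_gap: -0.0
```

>>> {"method": "move_arm", "body": {
  "deltas": [
    {"travel":[-0.03,-0.01,-0.12],"yaw":0,"claw":0}
  ]
}}

```text
time_s: 19.2
eef_pos: [0.5477, -0.1862, 0.1395]
tool_rot: [-0.7, 0.705, -0.036, 0.109]
wrist_force: [-3.7, 2.2, 13.8]
finger_gap: -0.0001
```

```bash
python3 to.py .5447 -.1863 .137 -11.8
```

```text
t 19.2 pos [ 0.5477 -0.1862  0.1395] yaw -11.81 F [-3.7  2.2 13.8] gap -0.0001 q [-0.45  0.21 -0.35  0.91  0.03  1.32]
units [-0.1  -0.   -0.08] yaw 0.0
uv 0.5742 -0.0702 Fuv -4.0 1.4 M [ 0.47  0.92 -0.02]
```

>>> {"method": "move_arm", "body": {
  "deltas": [
    {"travel":[-0.04,-0.01,-0.11],"yaw":0,"claw":0}
  ]
}}

```text
time_s: 19.3
eef_pos: [0.5475, -0.1865, 0.1383]
tool_rot: [-0.7, 0.705, -0.035, 0.11]
wrist_force: [-3.2, 2.2, 13.9]
finger_gap: 0.0
```

>>> {"method": "move_arm", "body": {
  "deltas": [
    {"travel":[-0.03,-0.01,-0.11],"yaw":0,"claw":0}
  ]
}}

```text
time_s: 19.4
eef_pos: [0.5475, -0.1867, 0.1373]
tool_rot: [-0.7, 0.705, -0.034, 0.111]
wrist_force: [-4.3, 3.0, 13.2]
finger_gap: -0.0001
```

```bash
python3 to.py .5447 -.1863 .137 -11.8
```

```text
t 19.4 pos [ 0.5475 -0.1867  0.1373] yaw -11.77 F [-4.3  3.  13.2] gap -0.0001 q [-0.46  0.21 -0.36  0.9   0.03  1.32]
units [-0.09  0.01 -0.01] yaw -0.0
uv 0.5741 -0.0708 Fuv -4.9 2.0 M [ 0.63  0.82 -0.03]
```

>>> {"method": "move_arm", "body": {
  "deltas": [
    {"travel":[-0.04,0,-0.11],"yaw":0,"claw":0}
  ]
}}

```text
time_s: 19.5
eef_pos: [0.5474, -0.1869, 0.1364]
tool_rot: [-0.7, 0.705, -0.032, 0.112]
wrist_force: [-4.2, 2.5, 14.6]
finger_gap: 0.0001
```

>>> {"method": "move_arm", "body": {
  "deltas": [
    {"travel":[-0.04,0,-0.1],"yaw":0,"claw":0}
  ]
}}

```text
time_s: 19.6
eef_pos: [0.5474, -0.187, 0.1359]
tool_rot: [-0.7, 0.705, -0.031, 0.113]
wrist_force: [-3.6, 3.2, 16.4]
finger_gap: 0.0001
```

```bash
python3 to.py .5447 -.1863 .137 -11.8
```

```text
t 19.6 pos [ 0.5474 -0.187   0.1359] yaw -11.75 F [-3.6  3.2 16.4] gap 0.0001 q [-0.46  0.21 -0.37  0.89  0.03  1.32]
units [-0.09  0.02  0.04] yaw -0.01
uv 0.5741 -0.0711 Fuv -4.2 2.4 M [ 0.67  0.75 -0.03]
```

>>> {"method": "move_arm", "body": {
  "deltas": [
    {"travel":[-0.04,0,-0.1],"yaw":0,"claw":0}
  ]
}}

```text
time_s: 19.7
eef_pos: [0.5474, -0.187, 0.1357]
tool_rot: [-0.7, 0.704, -0.03, 0.114]
wrist_force: [-6.5, 3.3, 18.5]
finger_gap: -0.0001
```

>>> {"method": "move_arm", "body": {
  "deltas": [
    {"travel":[-0.04,0,-0.1],"yaw":0,"claw":0}
  ]
}}

```text
time_s: 19.8
eef_pos: [0.5474, -0.187, 0.1358]
tool_rot: [-0.7, 0.704, -0.028, 0.116]
wrist_force: [-6.5, 4.1, 18.0]
finger_gap: 0.0
```

```bash
python3 to.py .5447 -.1863 .137 -11.8
```

```text
t 19.8 pos [ 0.5474 -0.187   0.1358] yaw -11.72 F [-6.5  4.1 18. ] gap 0.0 q [-0.46  0.2  -0.37  0.88  0.04  1.32]
units [-0.09  0.02  0.04] yaw -0.01
uv 0.5741 -0.0711 Fuv -7.2 2.7 M [0.78 0.98 0.03]
```

>>> {"method": "move_arm", "body": {
  "deltas": [
    {"travel":[0,0,0.3],"yaw":0,"claw":0},
    {"travel":[0,0,0.6],"yaw":0,"claw":0},
    {"travel":[0,-0.5,0.2],"yaw":0,"claw":0},
    {"travel":[-0.2,-0.9,0],"yaw":0,"claw":0},
    {"travel":[-0.2,-0.7,0],"yaw":0,"claw":0},
    {"travel":[0,0,0],"yaw":0,"claw":0}
  ]
}}

```text
time_s: 20.4
eef_pos: [0.5351, -0.2537, 0.1693]
tool_rot: [-0.699, 0.705, -0.027, 0.115]
wrist_force: [0.4, 0.5, 0.4]
finger_gap: 0.0001
```

```bash
python3 to.py .5300 -.2568 .139 -11.8; python3 -c "
from h import *
print(rot(sense()['tool_rot'])[:,1])"
```

```text
t 20.4 pos [ 0.5351 -0.2537  0.1693] yaw -11.59 F [0.4 0.5 0.4] gap 0.0001 q [-0.58  0.19 -0.3   0.96  0.05  1.2 ]
units [-0.17 -0.1  -1.01] yaw -0.03
uv 0.5756 -0.139 Fuv 0.3 0.5 M [ 0.05  0.1  -0.05]
[ 0.12342333 -0.02003147 -0.99215191]
```

>>> {"method": "move_arm", "body": {
  "deltas": [
    {"travel":[-0.15,-0.1,-0.5],"yaw":0,"claw":0},
    {"travel":[0,0,-0.35],"yaw":0,"claw":0},
    {"travel":[0,0,-0.12],"yaw":0,"claw":0},
    {"travel":[0,0,-0.08],"yaw":0,"claw":0}
  ]
}}

```text
time_s: 20.8
eef_pos: [0.5305, -0.2579, 0.1359]
tool_rot: [-0.7, 0.704, -0.028, 0.116]
wrist_force: [-2.8, 2.1, 10.9]
finger_gap: -0.0001
```

>>> {"method": "move_arm", "body": {
  "deltas": [
    {"travel":[0,0,-0.08],"yaw":0,"claw":0}
  ]
}}

```text
time_s: 20.9
eef_pos: [0.5309, -0.2579, 0.1354]
tool_rot: [-0.7, 0.705, -0.027, 0.116]
wrist_force: [-8.8, 3.4, 20.6]
finger_gap: -0.0002
```

>>> {"method": "move_arm", "body": {
  "deltas": [
    {"travel":[-0.02,0,-0.09],"yaw":0,"claw":0}
  ]
}}

```text
time_s: 21.0
eef_pos: [0.5309, -0.2579, 0.1354]
tool_rot: [-0.699, 0.705, -0.027, 0.116]
wrist_force: [-6.3, 3.7, 17.7]
finger_gap: -0.0001
```

```bash
python3 to.py .5300 -.2568 .135 -11.8; python3 -c "
from h import *
print(rot(sense()['tool_rot'])[:,1])"
```

```text
t 21.0 pos [ 0.5309 -0.2579  0.1354] yaw -11.63 F [-6.3  3.7 17.7] gap -0.0001 q [-0.59  0.22 -0.35  0.88  0.05  1.19]
units [-0.03  0.04 -0.01] yaw -0.02
uv 0.5724 -0.1438 Fuv -6.9 2.4 M [0.6  1.19 0.01]
[ 0.12487828 -0.02089918 -0.99195193]
```

>>> {"method": "move_arm", "body": {
  "deltas": [
    {"travel":[0,0,0.4],"yaw":0,"claw":0},
    {"travel":[0,0,0.8],"yaw":0,"claw":0},
    {"travel":[0,0.9,0],"yaw":0,"claw":0},
    {"travel":[0.25,0.9,0],"yaw":0,"claw":0},
    {"travel":[0.25,0.5,0],"yaw":0,"claw":0},
    {"travel":[0,0,-0.4],"yaw":0,"claw":0},
    {"travel":[0,0,0],"yaw":0,"claw":0}
  ]
}}

```text
time_s: 21.7
eef_pos: [0.5502, -0.1858, 0.1657]
tool_rot: [-0.698, 0.706, -0.022, 0.118]
wrist_force: [-1.3, 0.5, -0.6]
finger_gap: -0.0004
```

```bash
python3 to.py .5450 -.1863 .139 -11.8
```

```text
t 21.7 pos [ 0.5502 -0.1858  0.1657] yaw -11.43 F [-1.3  0.5 -0.6] gap -0.0004 q [-0.45  0.17 -0.34  0.93  0.04  1.32]
units [-0.17 -0.02 -0.89] yaw -0.05
uv 0.5766 -0.0693 Fuv -1.4 0.2 M [0.03 0.21 0.02]
```

>>> {"method": "move_arm", "body": {
  "deltas": [
    {"travel":[-0.17,-0.02,-0.5],"yaw":0,"claw":0},
    {"travel":[0,0,-0.3],"yaw":0,"claw":0},
    {"travel":[0,0,-0.08],"yaw":0,"claw":0},
    {"travel":[0,0,-0.06],"yaw":0,"claw":0}
  ]
}}

```text
time_s: 22.1
eef_pos: [0.5458, -0.1881, 0.1374]
tool_rot: [-0.698, 0.706, -0.022, 0.119]
wrist_force: [-2.7, 1.2, 7.0]
finger_gap: 0.0
```

>>> {"method": "move_arm", "body": {
  "deltas": [
    {"travel":[0,0,-0.08],"yaw":0,"claw":0}
  ]
}}

```text
time_s: 22.2
eef_pos: [0.5459, -0.1885, 0.1363]
tool_rot: [-0.698, 0.706, -0.022, 0.119]
wrist_force: [-5.3, 2.2, 9.7]
finger_gap: 0.0001
```

>>> {"method": "move_arm", "body": {
  "deltas": [
    {"travel":[-0.02,0,-0.09],"yaw":0,"claw":0}
  ]
}}

```text
time_s: 22.3
eef_pos: [0.5459, -0.1886, 0.1357]
tool_rot: [-0.698, 0.705, -0.022, 0.12]
wrist_force: [-5.4, 4.1, 15.4]
finger_gap: 0.0001
```

```bash
python3 to.py .5450 -.1863 .139 -11.8
```

```text
t 22.3 pos [ 0.5459 -0.1886  0.1357] yaw -11.55 F [-5.4  4.1 15.4] gap 0.0001 q [-0.46  0.19 -0.39  0.86  0.04  1.31]
units [-0.03  0.08  0.11] yaw -0.03
uv 0.573 -0.073 Fuv -6.1 2.9 M [0.92 1.   0.1 ]
```

>>> {"method": "move_arm", "body": {
  "deltas": [
    {"travel":[-0.02,0.02,-0.1],"yaw":0,"claw":0}
  ]
}}

```text
time_s: 22.4
eef_pos: [0.5461, -0.1886, 0.1356]
tool_rot: [-0.698, 0.705, -0.021, 0.121]
wrist_force: [-8.2, 2.4, 17.1]
finger_gap: -0.0001
```

>>> {"method": "move_arm", "body": {
  "deltas": [
    {"travel":[-0.02,0.02,-0.11],"yaw":0,"claw":0}
  ]
}}

```text
time_s: 22.5
eef_pos: [0.5462, -0.1886, 0.1355]
tool_rot: [-0.698, 0.706, -0.021, 0.121]
wrist_force: [-7.8, 3.0, 17.3]
finger_gap: -0.0001
```

```bash
python3 to.py .5450 -.1863 .139 -11.8
```

```text
t 22.5 pos [ 0.5462 -0.1886  0.1355] yaw -11.59 F [-7.8  3.  17.3] gap -0.0001 q [-0.46  0.19 -0.39  0.85  0.04  1.31]
units [-0.04  0.08  0.12] yaw -0.03
uv 0.5732 -0.0729 Fuv -8.3 1.4 M [0.62 1.31 0.06]
```

Hard stop on the left at the same height as the right (0.1355 / 0.1354). Retreat and look.

>>> {"method": "move_arm", "body": {
  "deltas": [
    {"travel":[0,0,0.3],"yaw":0,"claw":0},
    {"travel":[0,0,0.8],"yaw":0,"claw":0},
    {"travel":[0,0,1],"yaw":0,"claw":0},
    {"travel":[0,0.5,1],"yaw":0,"claw":0},
    {"travel":[0,1,0],"yaw":0,"claw":0},
    {"travel":[0,1,0],"yaw":0,"claw":0},
    {"travel":[0,1,0],"yaw":0,"claw":0},
    {"travel":[0,1,0],"yaw":0,"claw":0}
  ]
}}

```text
time_s: 23.3
eef_pos: [0.5503, -0.057, 0.2397]
tool_rot: [-0.696, 0.706, -0.02, 0.13]
wrist_force: [0.1, -0.5, -0.5]
finger_gap: 0.0001
```

>>> {"method": "move_arm", "body": {
  "deltas": [
    {"travel":[0,1,0],"yaw":0,"claw":0},
    {"travel":[0,1,0],"yaw":0,"claw":0},
    {"travel":[0,1,0],"yaw":0,"claw":0},
    {"travel":[0,0,0],"yaw":0,"claw":0},
    {"travel":[0,0,0],"yaw":0,"claw":0}
  ]
}}

```text
time_s: 23.8
eef_pos: [0.5523, 0.0384, 0.2433]
tool_rot: [-0.696, 0.706, -0.017, 0.131]
wrist_force: [1.3, -0.3, 0.3]
finger_gap: 0.0001
```

```bash
python3 to.py; python3 - <<'E'
from h import *
T=get_image("top");S=get_image("side")
i2=S["image"].astype(int)
blobs((i2.min(2)>85).astype(np.uint8),(350,270,45,90),"barS",20)
def c(i,x,y,w,h,W,H): 
    o=cv2.resize(i[y:y+h,x:x+w],(W,H),interpolation=cv2.INTER_CUBIC); return np.clip(o.astype(float)*2.2,0,255).astype(np.uint8)
cv2.imwrite("pics/c7.png",np.hstack([c(S["image"],330,250,85,127,400,600),c(T["image"],395,175,115,127,400,440)[:, :] if 0 else c(T["image"],395,175,85,127,400,600)]))
h=.106
th=np.radians(-11.8);U=np.array([np.cos(th),np.sin(th),0]); V=np.array([-np.sin(th),np.cos(th),0])
for n,h in(("home",.106),("up",.112)):
    print(n,proj(S,[U*.5727+V*v+[0,0,h+.006] for v in(-.047,-.167)]).round(1), "pads shut",proj(S,[U*.5727+V*v+[0,0,h+.015] for v in(-.08,-.134)]).round(1))
E
```

```text
t 23.8 pos [0.5523 0.0384 0.2433] yaw -12.05 F [ 1.3 -0.3  0.3] gap 0.0001 q [-0.03  0.05 -0.31  1.05 -0.03  1.74]
uv 0.5328 0.1505 Fuv 1.3 -0.0 M [0.01 0.16 0.03]
barS 138 c [390.6 277.3] size [21. 11.] ends [387.8 268. ] [394.8 291.3]
barS 135 c [368.1 309.7] size [21.5  6.6] ends [363.8 299.7] [372.7 320.4]
barS 97 c [352.5 352.2] size [21.5  7.4] ends [349.4 338.6] [354.3 360.4]
home [[353.7 278.1]
 [384.9 347.5]] pads shut [[362.2 292.5]
 [376.4 323.9]]
up [[354.  275.9]
 [385.4 345.6]] pads shut [[362.5 290.3]
 [376.8 321.8]]
```

View pics/c7.png

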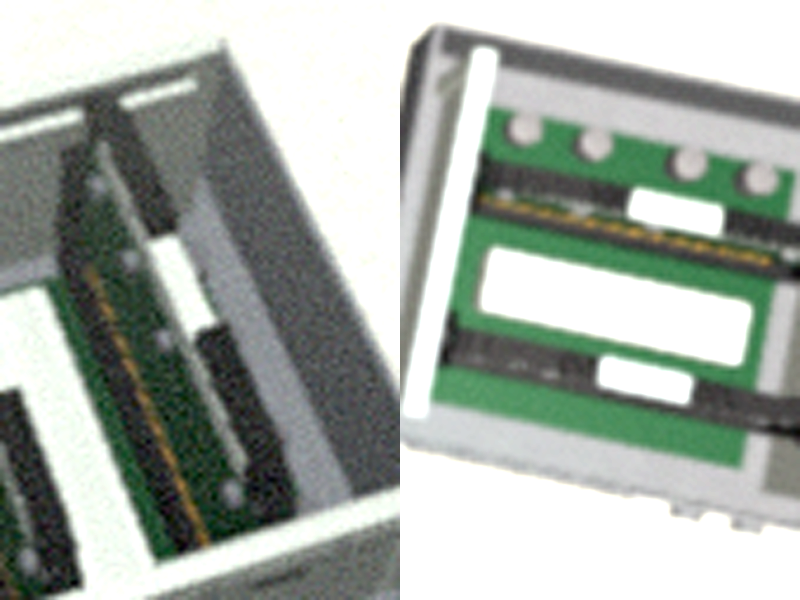

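```bash
python3 -c "
from h import *
print(job_done())"
```

```text
the job is handed in; nothing more can be done
None
```

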